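Pack the service tray from the revolving magazine

ROBOT

A 6-joint arm with a two-finger parallel gripper is mounted at the origin on a cart in front of the work surface, level with it; the furniture and walls round the work are solid. World frame = base frame: x ahead of the robot, y to its left, z up, the work surface at z = 0. Lengths are in m, angles in rad, forces in N, time in s.
With the tool pointing down it reaches from about 0.35 to 0.975 m from the base axis. Payload 4.9 kg.
Tool frame: the origin (TCP) lies midway between the tips of the shut fingers; the grasp point (between the pads) lies 19 mm behind it (robot.pinch_z is the distance from the TCP to the grasp point, in m); z points along the fingers, y is the direction in which the jaws open and shut (so a half turn about z gives the same grasp; the last joint's range is limited). The gripper opens to 85 mm and grips with 20 to 120 N. Pads are 22 mm wide; open, the fingers measure 114 mm over their backs; the gripper's body (76 mm by 85 mm) begins 54 mm behind the grasp point. The pads swing forward as they close: fully open they stand 13 mm farther back than shut.
Start: joints at [1.188, 0.053, 1.613, -0, 1.476, -0.119], TCP at [0.163, 0.603, 0.193] pointing down, gripper open.
Joint ranges: [-3.01, 3.01], [-1.01, 2.22], [0.06, 2.58], [-1.02, 4.17], [0.09, 2.62], [-3.14, 3.14]. Speed limits (rad/s): [2.57, 2.57, 3.14, 3.14, 3.14, 3.14].

INTERFACE

Orientations are given as [roll, pitch, yaw] about the fixed x, y, z axes, in that order (R = Rz(yaw) Ry(pitch) Rx(roll)).
In Python, from rig import sensors, optics, close_job, robot gives the robot as it stands. The module is installed in compiled form; this text tells all that it offers.
- The arm moves only by the tool apply_moves, never from a script. Its argument "plan" is a list of rows, each a list of 7 numbers: the opening, from 0 (shut) to 1 (fully open), then the shift along the tool's x, y, z in cm, then the turn, a rotation vector about the tool's x, y, z in rad. In form: [[claw, dx, dy, dz, rx, ry, rz], ...]. A call has 1 to 20 rows; each row is the pose to reach, as a shift and turn from the pose commanded when the call began, along the tool's axes at that moment; what a row does not reach only later rows make up. A row lasts 1/8 s, in which the tool goes at most 62.5 mm and 10.7 degrees, less where a joint would pass 70% of its speed; a pose out of reach is approached as far as the arm can. A call with a gripper value outside its range is refused whole. The fingers move at their own pace and stop on an object; the grip force is fixed at half the most. Time passes only in rows, so rows that repeat a pose let the fingers close. It gives the time, the measured TCP pose, the force and the opening at its end, in the units of the state.
- sensors.sense(): the state, without advancing time (a new reading comes with each control period).
- optics.read_camera(name): name is "side" or "top"; returns a dict with "img" (384x512x3 uint8, red, green, blue), "range_z" (384x512 float32, m along the optical axis (not along the pixel's ray), 0 where there is no reading), "camera_matrix" (3x3 intrinsics, pixels), "k1" (the pictures are not rectified: a ray, as slopes to the right and down, at radius r is drawn at 1 + k1 r^2 times it, then the intrinsics apply), "T" (4x4, takes a point from camera to world coordinates). Camera axes: x right, y up, looking along -z (the intrinsics and any distortion apply to the point x, -y, -z); pixel columns grow to the right and rows downward; lengths in m; the calibration is good to about 2 mm. A picture is of the moment at which its call begins.
- close_job(): hands the job in, once; it reports no verdict.
The state is a dict: "time_s": time; "qpos": joint angles; "joint_vel": joint speeds; "joint_efforts": joint torques, N m; "position": TCP position; "tcp_rot": TCP orientation; "contact_force": force on the tool from outside, world axes, zero at the start; "moment": the same for the moment, N m; "width": finger opening in m.
Only numpy, scipy, OpenCV 4.12 (cv2) and the standard library are available. Lean on these libraries where they do the work, as an engineer would, in place of code of your own. Each camera call takes 0.05 s, during which the arm holds its last target.

TASK

Pack the low service tray for a lubrication round: stand the toppled oil can upright in it, and beside it, upright on the tray floor, every tin that is stored in the revolving magazine. The magazine is locked, so swing its red-knobbed lever fully out before turning it by the black bar handle on top; a tin can only be lifted out of the front window of the clear cover. Leave the steel V-block in its bay, do not disturb the tools lying about, and finish with the lever swung fully home so that the magazine is locked again.

Things in the scene. Friction and masses are not known exactly. Their poses are not given: they have to be found in the camera images.
- magazine: revolving parts magazine, fixed to the bench: round blue foot (366 mm across), clear fixed cover (radius 178 mm, top at z 0.112, with a 68 mm collar round the shaft up to 0.117) and a revolving grey deck inside. Origin on the vertical turning axis at bench level, z up. The cover is cut away over a 112 degree window centred on this body's own -x direction, open from above and from the front.
- window (a point): the pick spot: point on the deck floor (36 mm above the bench) in the middle of the window, 110 mm from the turning axis; things in the bays stand about this far from it. Bays are parted by dividers 3 mm thick and 34 mm high and have a 10 mm lip outside. Axes as body magazine.
- bins (a joint): angle of the revolving deck, rad, positive counterclockwise from above, no end stop; about 0 at the start, with an empty bay in the window. Five equal bays, 1.2566 rad apart: one is centred in the window, and the lever can go home, at every whole multiple of 1.2566 (within 0.03; the lever's tapered nose centres the deck). Slight friction (0.12 N m), stays where it is left.
- bins_handle (a point): middle of the black bar handle on top of the turning axis, 142 mm above the bench; the bar is 72 mm long along this point's x axis, 16 mm wide and 24 mm high (z 0.130 to 0.154) and turns with the deck
- lock_lever (a joint): flat steel lock lever, swinging level about an upright pivot on the magazine's foot: 0 = fully home (nose in a rim notch, deck locked), 0.36 = fully out, at its stop; the nose is clear of the rim from about 0.17. It stays where it is left; about 0.12 N m moves it.
- lever_knob (a point): centre of the red ball knob (26 mm) on top of an upright stem (10 mm thick) at the free end of the lever, 86 mm above the bench, 186 mm from the pivot; seen from above it swings counterclockwise, away from the deck, as the lever goes out
- lever_pivot (a point): pivot of the lock lever (vertical axis), 22 mm above the bench
- pin_tin_center (a point): centre of a round tin with lid, 57 mm in diameter, 55 mm high, standing in a bay (may be absent); z axis = its axis, lid up
- grease_tin_center (a point): centre of a round tin with lid, 64 mm in diameter, 40 mm high, standing in a bay (may be absent); z axis = its axis, lid up
- paste_tin_center (a point): centre of a round tin with lid, 68 mm in diameter, 36 mm high, standing in a bay (may be absent); z axis = its axis, lid up
- v_block_small_center (a point): centre of a grey steel V-block, 44 x 40 x 32 mm, standing in a bay of the magazine: it stays there
- oil_can_drum (a point): toppled cream-coloured oil can with a thin curved spout, 151 mm long over all; centre of its drum (62 mm in diameter at the bottom, 59 mm at 45 mm above the bottom, then tapering to 17 mm at 76 mm), 25 mm above its bottom; z axis = from bottom to spout. It lies on the bench on its side.
- oil_can: the oil can; origin at the centre of its bottom, z axis towards the spout
- service_tray: low steel tray with a black rubber floor, fixed, 270 mm along its x, 220 mm along its y; rim 14 mm high and 5 mm thick, floor 3 mm above the bench, flat bail handles outside the two y ends; origin under its centre
- pin_tin: the 57 mm tin; origin at the centre of its bottom
- grease_tin: the 64 mm tin; origin at the centre of its bottom
- paste_tin: the 68 mm tin; origin at the centre of its bottom
- pliers: red-handled pliers, 170 mm, lying behind the work; leave alone
- dust_brush: dusting brush with a dark wooden handle, 139 mm, lying in front of the tray; leave alone
Not all that is in view belongs to the job. What is meant by the oil_can is not blue, and is the larger of those in its own colour.

How it is judged:
On the way, in this order (a step that is already met when the one before it is completed fails the run):
1. the lock lever is swung out, clear of the deck (value of joint lock_lever above 0.25 rad), for 0.2 s.
2. every tin of the magazine stands upright on the service tray (x of pin_tin_center in the frame of service_tray between -0.125 and 0.125 m and y of pin_tin_center in the frame of service_tray between -0.1 and 0.1 m and z of pin_tin_center in the frame of service_tray between 0.0245 and 0.0385 m and angle between each of pin_tin_center, grease_tin_center, paste_tin_center's own z axis and vertical below 0.12 rad and x of grease_tin_center in the frame of service_tray between -0.125 and 0.125 m and y of grease_tin_center in the frame of service_tray between -0.1 and 0.1 m and z of grease_tin_center in the frame of service_tray between 0.017 and 0.031 m and x of paste_tin_center in the frame of service_tray between -0.125 and 0.125 m and y of paste_tin_center in the frame of service_tray between -0.1 and 0.1 m and z of paste_tin_center in the frame of service_tray between 0.015 and 0.029 m), for 0.2 s.
At the end, for the whole second after the job is handed in: Every tin that was in the magazine and the oil can stand upright (within 7 degrees) on the floor of the service tray, their axes inside its rim, at rest; the V-block still stands in the magazine; the lock lever is home (within 0.06 rad) (all of step 2 and x of oil_can_drum in the frame of service_tray between -0.125 and 0.125 m and y of oil_can_drum in the frame of service_tray between -0.1 and 0.1 m and z of oil_can_drum in the frame of service_tray between 0.022 and 0.036 m and angle between oil_can_drum's own z axis and vertical below 0.12 rad and value of joint lock_lever below 0.06 rad and horizontal distance between v_block_small_center and magazine below 0.14 m and height (world z) of v_block_small_center above 0.045 m and angle between v_block_small_center's own z axis and vertical below 0.15 rad and linear speed of each of pin_tin, grease_tin, paste_tin, oil_can below 0.02 m/s); the robot touches nothing.
It fails at once if the pliers or the brush are pushed away by more than 4 cm (distance of any of pliers, dust_brush from where it was at the start of the episode above 0.04 m).
Of pin_tin, grease_tin, paste_tin only 2 to 3 are there at a start; the rules pass over those that are not, and their reading is None.
At some moment in a run one of oil_can may be knocked a few centimetres aside while the robot is not near it.
Once in a run the grip may slacken for a moment while it holds something.
It also fails if it takes over 210 s, if anything falls off the work surface, if the arm or the gripper's body presses on something with over 40 N, if the wrist force passes 120 N, or if a joint passes its speed limit or range.

## Working session

There is one attempt and no reset: what is moved stays moved. The work goes in short steps, Python scripts to look and compute and a tool call to move; the robot and the scene stay as the last step left them, time stands still between calls to the robot, and variables do not carry over. Pictures are saved under pics/ and viewed, and the job is handed in when it is done.

Besides the shell and the picture viewer there is one more tool, called as name([rows], argument=value, ...), one row to a line, values as JSON. apply_moves: Moves the arm, as the interface text tells. Its arguments: {"type":"object","properties":{"plan":{"type":"array","items":{"type":"array","items":{"type":"number"}}}},"required":["plan"]}

```bash
mkdir -p pics; ls; cat > h.py <<'E'
import numpy as np, cv2, time
from rig import sensors, optics, robot
def snap(name,tag):
    c=optics.read_camera(name)
    np.savez(f'pics/{tag}_{name}.npz',**{k:np.array(v) for k,v in c.items()})
    cv2.imwrite(f'pics/{tag}_{name}.png',cv2.cvtColor(c['img'],cv2.COLOR_RGB2BGR))
    return c
def load(name,tag): 
    d=np.load(f'pics/{tag}_{name}.npz'); return {k:d[k] for k in d}
def und(c,u,v):
    K=c['camera_matrix'];k=float(c['k1'])
    xd=(np.asarray(u,float)-K[0,2])/K[0,0]; yd=(np.asarray(v,float)-K[1,2])/K[1,1]
    x,y=xd.copy(),yd.copy()
    for _ in range(20):
        s=1+k*(x*x+y*y); x=xd/s;y=yd/s
    return x,y
def plane(c,u,v,z):
    x,y=und(c,u,v); T=c['T']
    d=np.stack([x,-y,-np.ones_like(x)],-1)@T[:3,:3].T
    t=(z-T[2,3])/d[...,2]
    return T[:3,3]+d*t[...,None]
def cloud(c):
    h,w=c['range_z'].shape; U,V=np.meshgrid(np.arange(w),np.arange(h))
    x,y=und(c,U,V); z=c['range_z']
    P=np.stack([x*z,-y*z,-z],-1)@c['T'][:3,:3].T+c['T'][:3,3]
    P[z<=0]=np.nan
    return P
def proj(c,p):
    T=c['T'];q=(np.asarray(p,float)-T[:3,3])@T[:3,:3]
    x=q[...,0]/-q[...,2]; y=-q[...,1]/-q[...,2]; s=1+float(c['k1'])*(x*x+y*y);K=c['camera_matrix']
    return np.stack([K[0,0]*x*s+K[0,2],K[1,1]*y*s+K[1,2]],-1)
E
python3 - <<'E'
from h import *
for n in('side','top'):
    c=snap(n,'a'); print(n,c['camera_matrix'],c['k1'],c['T'].round(3))
    cv2.imwrite(f'pics/a2_{n}.png',cv2.resize(cv2.cvtColor(c['img'],cv2.COLOR_RGB2BGR),(800,600),interpolation=cv2.INTER_CUBIC))
print(sensors.sense()); print([a for a in dir(robot) if a[0]!='_'])
E
```

```text
pics
side [[365.40648958   0.         263.43195533]
 [  0.         365.40648958 186.48371883]
 [  0.           0.           1.        ]] -0.06364318400617239 [[-0.892  0.311 -0.327  0.07 ]
 [-0.451 -0.585  0.674  0.877]
 [ 0.019  0.749  0.662  1.049]
 [ 0.     0.     0.     1.   ]]
top [[449.4850277    0.         243.98348945]
 [  0.         449.4850277  191.18739849]
 [  0.           0.           1.        ]] 0.043587505623546983 [[ 0.025  0.992 -0.122  0.368]
 [-1.     0.024 -0.012 -0.072]
 [-0.009  0.122  0.992  1.579]
 [ 0.     0.     0.     1.   ]]
{'time_s': 0.1, 'qpos': array([ 1.18798478e+00,  5.33043875e-02,  1.61415265e+00, -1.02917790e-05,
        1.47602269e+00, -1.19001327e-01]), 'joint_vel': array([ 0.00210511, -0.00146079, -0.00352745,  0.00078492, -0.0014304 ,
        0.00120098]), 'joint_efforts': array([ 4.75185643e-04, -3.94908786e+01, -3.71361065e+01, -4.61194134e-05,
        3.96824616e-03,  2.61565140e-05]), 'position': array([0.16273838, 0.60277842, 0.19208005]), 'tcp_rot': array([-3.13971771e+00, -2.13862865e-04,  2.87778322e+00]), 'contact_force': array([-0.34602911,  0.20744607, -0.79919719]), 'moment': array([-0.00432567, -0.04144017,  0.00216664]), 'width': 0.0852034929485795}
['MotionError', 'pinch_z']
```

View pics/a2_top.png

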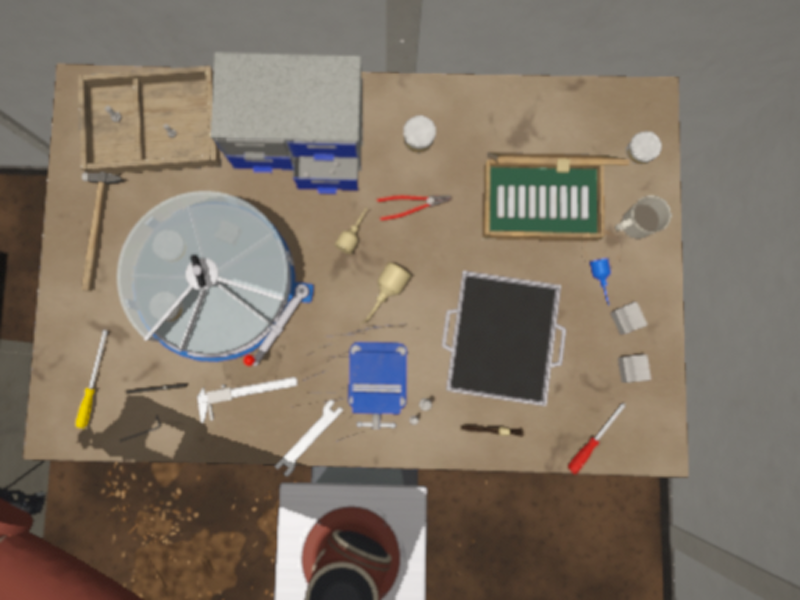

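View pics/a2_side.png

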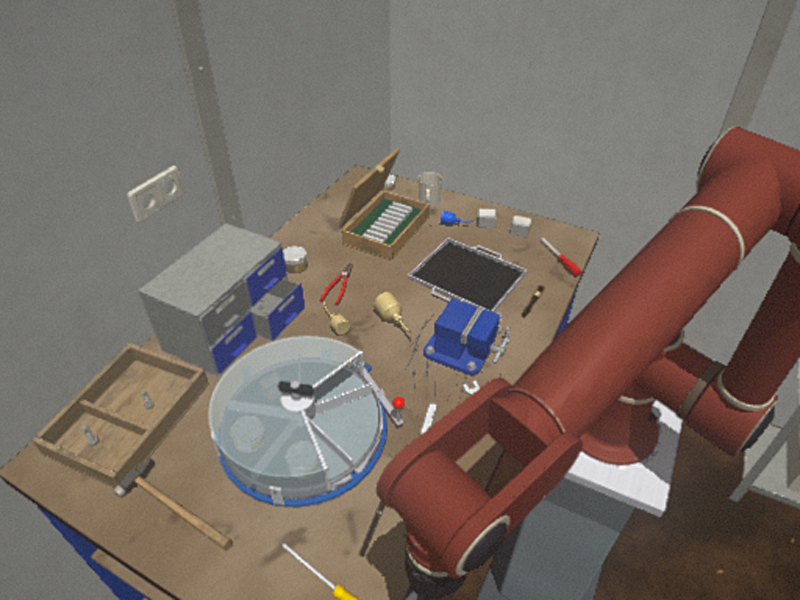

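The side view is a sharper check of the cans. Candidates for the oil can in a2_top are the large cream can (390,285), the small cream can (350,235) and the blue can (600,270). I choose the large cream one and check it in a crop.

```bash
python3 - <<'E'
from h import *
t=load('top','a')['img'][:,:,::-1]; s=load('side','a')['img'][:,:,::-1]
a=cv2.resize(t[115:240,65:225],(800,600),interpolation=cv2.INTER_CUBIC)[:,:]
cv2.imwrite('pics/c1.png',a)
b=cv2.resize(s[205:330,120:280],(800,600),interpolation=cv2.INTER_CUBIC); cv2.imwrite('pics/c2.png',b)
b=cv2.resize(t[120:220,205:305],(600,600),interpolation=cv2.INTER_CUBIC); cv2.imwrite('pics/c3.png',b)
for n in('top','side'):
    c=load(n,'a');P=cloud(c)
    print(n,np.isnan(P[...,2]).mean())
    for p in [(251,179),(223,150),(128,174),(107,155),(105,195),(146,148),(160,230),(320,215)] if n=='top' else [(250,197),(216,207),(190,250),(158,277),(190,293),(255,257),(300,180)]:
        print(p,P[p[1],p[0]].round(3))
E
```

```text
top 0.004018147786458333
(251, 179) [ 0.597 -0.076  0.06 ]
(223, 150) [0.701 0.024 0.039]
(128, 174) [0.59  0.319 0.154]
(107, 155) [0.659 0.404 0.108]
(105, 195) [0.525 0.402 0.111]
(146, 148) [0.685 0.275 0.113]
(160, 230) [0.415 0.219 0.098]
(320, 215) [ 0.484 -0.321  0.004]
side 0.004109700520833333
(250, 197) [ 0.582 -0.057  0.052]
(216, 207) [0.678 0.045 0.04 ]
(190, 250) [0.584 0.332 0.145]
(158, 277) [0.629 0.442 0.112]
(190, 293) [0.511 0.442 0.111]
(255, 257) [0.41  0.228 0.097]
(300, 180) [ 0.462 -0.297  0.008]
```

View pics/c1.png

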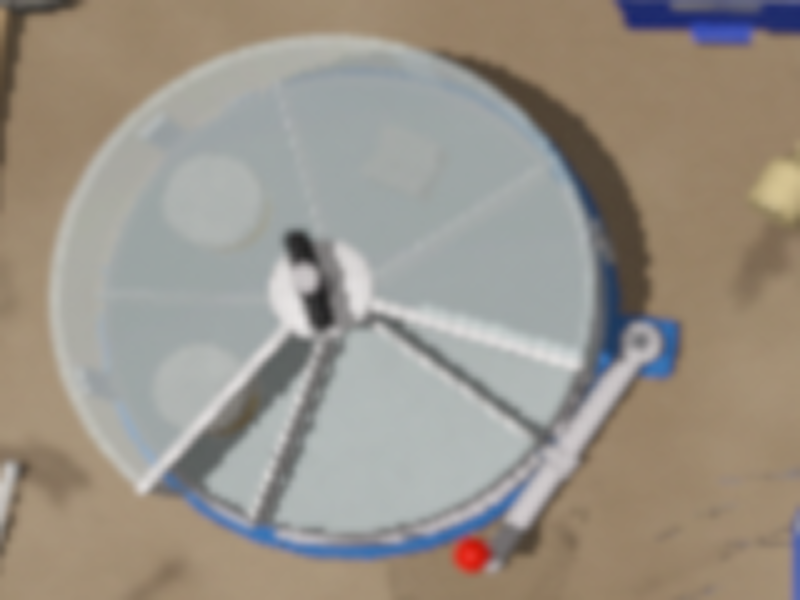

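View pics/c2.png

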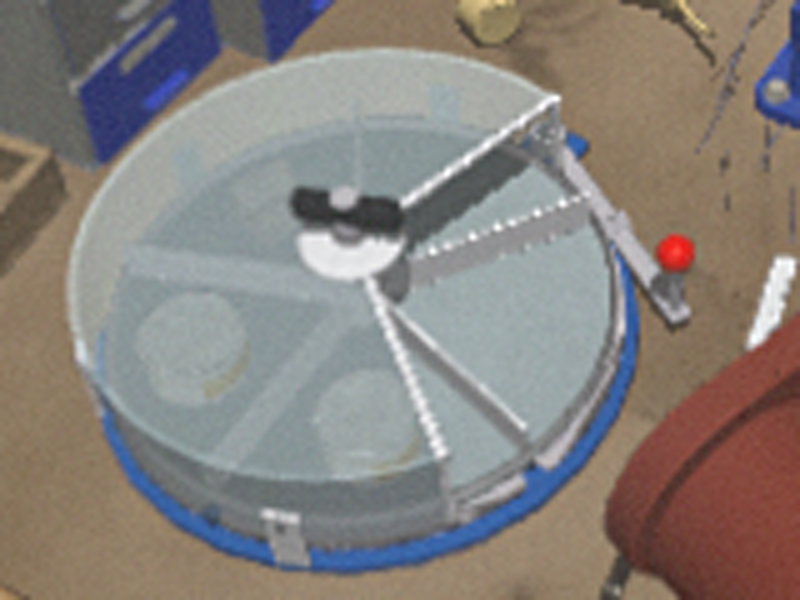

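View pics/c3.png

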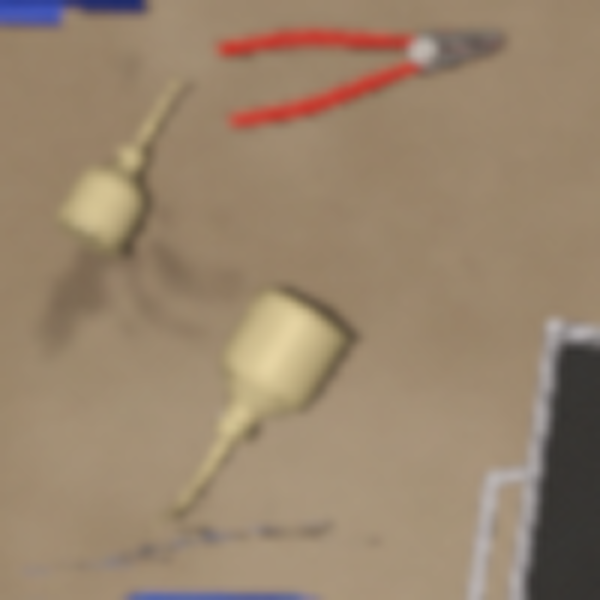

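The crops show the large cream can at top px (251,180), lying with its spout toward the lower left. The small cream decoy is at (223,150). The magazine holds two tins, at the left-back and left-front bays (crop 1 at (212,200) and (205,385)). The V-block is at (403,160). The window bay is empty and the lever knob is at (473,553). Next I measure positions.

```bash
python3 - <<'E'
from h import *
from scipy.optimize import least_squares
D={n:load(n,'a') for n in('top','side')}
C={n:cloud(D[n]) for n in D}
for n in D:
    c=D[n];P=C[n];hsv=cv2.cvtColor(c['img'],cv2.COLOR_RGB2HSV)
    X,Y,Z=P[...,0],P[...,1],P[...,2]
    # cover
    m=(Z>.105)&(Z<.116)&(np.hypot(X-.585,Y-.325)<.2)
    pts=P[m][:,:2]
    # outer boundary by angle
    ctr=np.array([.585,.325])
    for it in range(3):
        a=np.arctan2(*(pts-ctr).T[::-1]);r=np.hypot(*(pts-ctr).T)
        B=[]
        for k in np.arange(-np.pi,np.pi,.1):
            s=(a>=k)&(a<k+.1)
            if s.sum()>5 and r[s].max()>.16: B.append(pts[s][np.argmax(r[s])])
        B=np.array(B)
        f=least_squares(lambda q:np.hypot(B[:,0]-q[0],B[:,1]-q[1])-q[2],[*ctr,.178],loss='soft_l1',f_scale=.002); ctr=f.x[:2]
    print(n,'cover circ',f.x.round(4))
    # angular occupancy of cover
    s=(r>.09)&(r<.165); h,_=np.histogram(np.degrees(a[s]),72,(-180,180)); print('occ',[int(x) for x in h])
    # handle
    m=(Z>.135)&(Z<.17)&(np.hypot(X-.585,Y-.325)<.06)
    q=P[m]; (cx,cy),(w,h2),an=cv2.minAreaRect((q[:,:2]*1000).astype(np.float32)); print('handle',cx,cy,w,h2,an,np.median(q[:,2]))
    d=q[:,:2]-q[:,:2].mean(0); ev=np.linalg.eigh(d.T@d)[1][:,1]; print(' dir',np.degrees(np.arctan2(ev[1],ev[0])))
    # knob
    m=((hsv[...,0]<6)|(hsv[...,0]>174))&(hsv[...,1]>170)&(hsv[...,2]>120)&(np.hypot(X-.43,Y-.24)<.08)
    v,u=np.nonzero(m); print('knob px',u.mean(),v.mean(),len(u),plane(c,u.mean(),v.mean(),.086).round(4),np.nanmedian(P[m],0).round(4))
    # tray
    m=(hsv[...,2]<85)&(Z<.012)&(X>.3)&(X<.66)&(Y<-.15)&(Y>-.42)
    m=cv2.morphologyEx(m.astype(np.uint8),cv2.MORPH_OPEN,np.ones((5,5)))
    nn,l,st,_=cv2.connectedComponentsWithStats(m); i=1+np.argmax(st[1:,4]); v,u=np.nonzero(l==i)
    q=plane(c,u,v,.003); r_=cv2.minAreaRect((q[:,:2]*1000).astype(np.float32)); print('tray',r_)
    # can
    m=(hsv[...,0]>15)&(hsv[...,0]<32)&(hsv[...,1]>60)&(Z>.012)&(np.hypot(X-.58,Y+.06)<.11)&(X<.66)
    q=P[m]; print('can n',len(q),q.min(0).round(3),q.max(0).round(3))
    d=q[:,:2]-q[:,:2].mean(0)
    np.save(f'pics/can_{n}.npy',q)
    bb=q[q[:,2]>.03]; d=bb[:,:2]-bb[:,:2].mean(0); w_,e=np.linalg.eigh(np.cov(d.T)); print(bb.mean(0).round(4),np.sqrt(w_),np.degrees(np.arctan2(e[1],e[0])))
E
```

```text
top cover circ [0.5951 0.3286 0.1775]
occ [0, 0, 0, 0, 0, 0, 0, 0, 0, 0, 0, 0, 0, 0, 39, 70, 69, 69, 74, 60, 68, 69, 62, 66, 66, 71, 69, 69, 63, 62, 66, 66, 70, 67, 61, 71, 61, 73, 61, 65, 63, 60, 66, 62, 65, 65, 60, 64, 65, 66, 63, 64, 71, 62, 73, 67, 62, 70, 65, 72, 69, 61, 64, 69, 61, 1, 0, 0, 0, 0, 0, 0]
handle 592.8427124023438 325.703369140625 70.56531524658203 18.564712524414062 15.408102989196777 0.15255861111885727
 dir -162.02260779397707
knob px 158.72222222222223 230.22222222222223 36 [0.4148 0.2253 0.086 ] [0.415  0.2223 0.0974]
tray ((481.1844787597656, -326.70867919921875), (199.80430603027344, 250.48745727539062), 83.05412292480469)
can n 359 [ 0.501 -0.115  0.022] [ 0.64  -0.007  0.066]
[ 0.5938 -0.0711  0.0497] [0.01525695 0.02687682] [-123.16821946  146.83178054]
side cover circ [0.5924 0.3263 0.1788]
occ [0, 0, 0, 0, 0, 0, 0, 0, 0, 0, 0, 0, 0, 0, 41, 50, 52, 48, 55, 49, 55, 47, 53, 47, 49, 55, 50, 51, 52, 52, 50, 55, 55, 55, 55, 60, 55, 59, 54, 60, 58, 66, 61, 72, 67, 69, 72, 77, 72, 81, 77, 75, 82, 81, 80, 81, 85, 82, 83, 88, 83, 83, 82, 83, 48, 0, 0, 0, 0, 0, 0, 0]
handle 592.0807495117188 326.9841613769531 68.9531021118164 19.54735565185547 20.203628540039062 0.15015096745304335
 dir -161.7945313693609
knob px 254.85365853658536 257.1463414634146 41 [0.4135 0.2212 0.086 ] [0.4099 0.2278 0.0957]
tray ((482.3271484375, -335.451171875), (195.96929931640625, 252.9411163330078), 82.99761199951172)
can n 265 [ 0.503 -0.114  0.013] [ 0.639 -0.015  0.068]
[ 0.5943 -0.0657  0.0479] [0.0141571  0.02492738] [-113.21609604  156.78390396]
```

```bash
cat >> h.py <<'E'
from scipy.spatial.transform import Rotation as Ro
def cur():
    s=sensors.sense(); return np.array(s['position']),Ro.from_euler('xyz',s['tcp_rot'])
def down(yaw_jaw,tilt=0):
    # tool pointing down, jaw (y) along world angle yaw_jaw
    y=np.array([np.cos(yaw_jaw),np.sin(yaw_jaw),0]); z=np.array([0,0,-1.]); x=np.cross(y,z)
    return Ro.from_matrix(np.stack([x,y,z],1))
def go(p,R=None,frm=None):
    p0,R0=cur() if frm is None else frm
    R=R0 if R is None else R
    d=R0.inv().apply(np.asarray(p)-p0)*100; r=(R0.inv()*R).as_rotvec()
    return d.round(2),r.round(3)
E
python3 - <<'E'
from h import *
t=load('top','a');s=load('side','a')
p=plane(t,193.4,183.,.03);print(p)
u,v=120+545/5.,205+125/4.8
k=np.array([.414,.223]);ax=np.array([.5935,.327])
# refine pivot: 0.186 from knob
d=p[:2]-k;print(np.linalg.norm(d)); piv=k+d/np.linalg.norm(d)*.186;print(piv)
for a in(0,.17,.25,.36):
    q=piv+Ro.from_euler('z',a).as_matrix()[:2,:2]@(k-piv);print(a,q)
print(proj(s,[piv[0],piv[1],.03]),proj(s,[*k,.086]), np.degrees(np.arctan2(*(k-piv)[::-1])))
E
```

```text
[0.5831582  0.12374775 0.03      ]
0.19612624589924277
[0.57442435 0.12887227]
0 [0.414 0.223]
0.17 [0.4003878  0.19450216]
0.25 [0.39569963 0.18038418]
0.36 [0.39112494 0.16045275]
[227.89262149 232.34698022] [254.47360358 257.48600507] 149.59805420415447
```

```bash
python3 - <<'E'
from h import *
print(go([.414,.223,.19]),go([.414,.223,.071]))
E
```

```text
(array([-34.16, -30.11,   0.26]), array([0., 0., 0.])) (array([-34.16, -30.09,  12.16]), array([0., 0., 0.]))
```

apply_moves([
  [0.5, -5, -4.4, 0, 0, 0, 0],
  [0.45, -10, -8.8, 0, 0, 0, 0],
  [0.45, -15, -13.2, 0, 0, 0, 0],
  [0.45, -20, -17.6, 0, 0, 0, 0],
  [0.45, -25, -22, 0, 0, 0, 0],
  [0.45, -30, -26.5, 0, 0, 0, 0],
  [0.45, -34.2, -30.1, 0, 0, 0, 0],
  [0.45, -34.2, -30.1, 3, 0, 0, 0],
  [0.45, -34.2, -30.1, 3, 0, 0, 0],
  [0.45, -34.2, -30.1, 3, 0, 0, 0],
])

```text
time_s: 1.35
position: [0.4143, 0.2242, 0.1635]
tcp_rot: [3.141, -0.0, 2.878]
contact_force: [-0.0, -0.6, -0.6]
width: 0.0385
```

```bash
python3 - <<'E'
from h import *
c=snap('top','b');p,R=cur();print(p,R.as_euler('xyz'))
k=(160,228)
i=cv2.resize(c['img'][170:290,80:240,::-1],(800,600),interpolation=cv2.INTER_CUBIC);cv2.imwrite('pics/b_c.png',i)
print(go([.414,.223,.071]))
E
```

```text
[0.41460374 0.22454554 0.16412121] [3.14072452e+00 7.27061573e-04 2.87910059e+00]
(array([ 0.02, -0.17,  9.31]), array([0., 0., 0.]))
```

View pics/b_c.png

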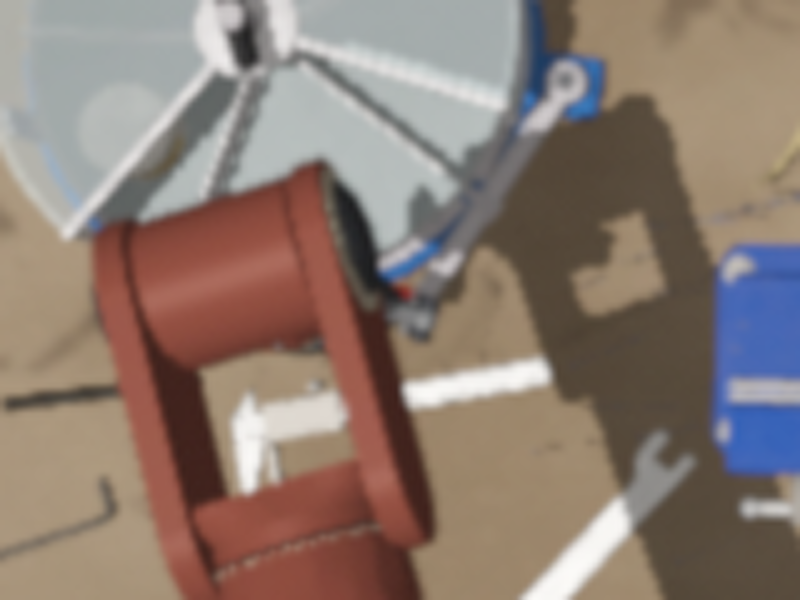

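The knob shows at crop (400,292), mostly hidden by the wrist. I descend to just above it and check the side view.

apply_moves([
  [0.5, 0, -0.2, 3, 0, 0, 0],
  [0.5, 0, -0.2, 5, 0, 0, 0],
  [0.5, 0, -0.2, 5, 0, 0, 0],
])

```text
time_s: 1.78
position: [0.4129, 0.2223, 0.1125]
tcp_rot: [-3.14, -0.002, 2.88]
contact_force: [0.9, 0.1, 1.0]
width: 0.0427
```

```bash
python3 - <<'E'
from h import *
c=snap('side','b');p,R=cur();print(p,proj(c,p),proj(c,[.414,.223,.086]))
i=cv2.resize(c['img'][190:310,190:350,::-1],(800,600),interpolation=cv2.INTER_CUBIC);cv2.imwrite('pics/b_s.png',i)
E
```

```text
[0.41383971 0.22254999 0.11377671] [254.5995412  252.07718912] [254.47360358 257.48600507]
```

View pics/b_s.png

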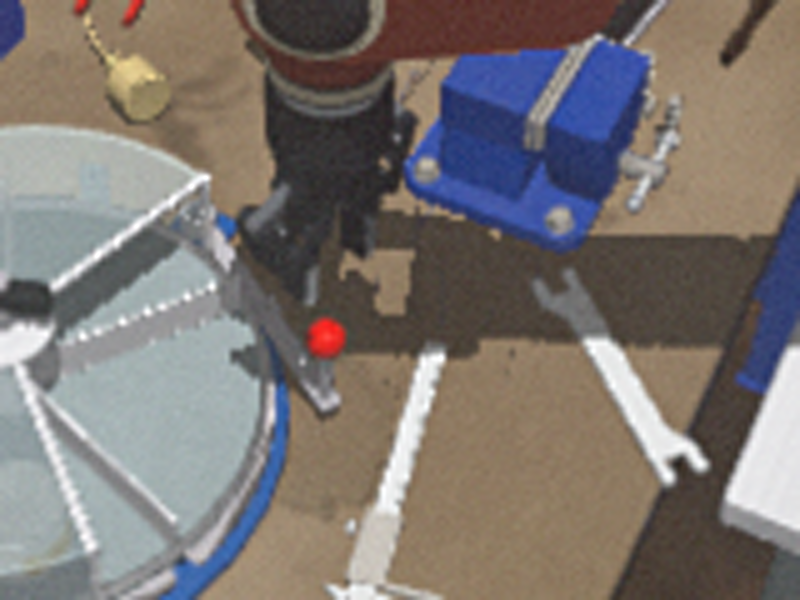

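The fingers straddle the knob line at crop (310,300) and (360,250), with the knob at (326,338). I go down over it and swing it out along the arc.

apply_moves([
  [0.5, 0, 0, 2, 0, 0, 0],
  [0.5, 0, 0, 4.6, 0, 0, 0],
  [0.4, 0, 0, 4.6, 0, 0, 0],
  [0.4, 0, 0, 4.6, 0, 0, 0],
])

```text
time_s: 2.33
position: [0.4153, 0.2224, 0.0692]
tcp_rot: [3.14, 0.002, 2.878]
contact_force: [-0.5, -0.3, 0.4]
width: 0.0342
```

```bash
python3 - <<'E'
from h import *
p,R=cur();piv=np.array([.5745,.1288]);k=np.array([.414,.223])
for a in(.06,.12,.18,.24,.3,.36,.4):
    q=piv+Ro.from_euler('z',a).as_matrix()[:2,:2]@(k-piv);print(a,go([*q,.067])[0])
E
```

```text
0.06 [ 0.4  -1.06  0.22]
0.12 [ 0.6  -2.16  0.21]
0.18 [ 0.73 -3.27  0.21]
0.24 [ 0.8  -4.38  0.21]
0.3 [ 0.79 -5.5   0.21]
0.36 [ 0.72 -6.61  0.21]
0.4 [ 0.64 -7.35  0.21]
```

apply_moves([
  [0.4, 0.3, -1.0, 0, 0, 0, 0],
  [0.4, 0.5, -2.2, 0, 0, 0, 0],
  [0.4, 0.6, -3.3, 0, 0, 0, 0],
  [0.4, 0.7, -4.4, 0, 0, 0, 0],
  [0.4, 0.7, -5.5, 0, 0, 0, 0],
  [0.4, 0.7, -6.6, 0, 0, 0, 0],
  [0.4, 0.7, -7.0, 0, 0, 0, 0],
  [0.4, 0.7, -7.0, 0, 0, 0, 0],
])

```text
time_s: 3.32
position: [0.3892, 0.1557, 0.0673]
tcp_rot: [3.141, 0.0, 2.877]
contact_force: [-0.4, 0.3, -1.1]
width: 0.0346
```

```bash
python3 - <<'E'
from h import *
c=snap('side','c');p,R=cur();print(p, sensors.sense()['contact_force'])
i=cv2.resize(c['img'][190:310,190:350,::-1],(800,600),interpolation=cv2.INTER_CUBIC);cv2.imwrite('pics/c_s.png',i)
E
```

```text
[0.38921331 0.15591798 0.0672596 ] [ 0.38164956 -0.25775517 -0.37122974]
```

View pics/c_s.png

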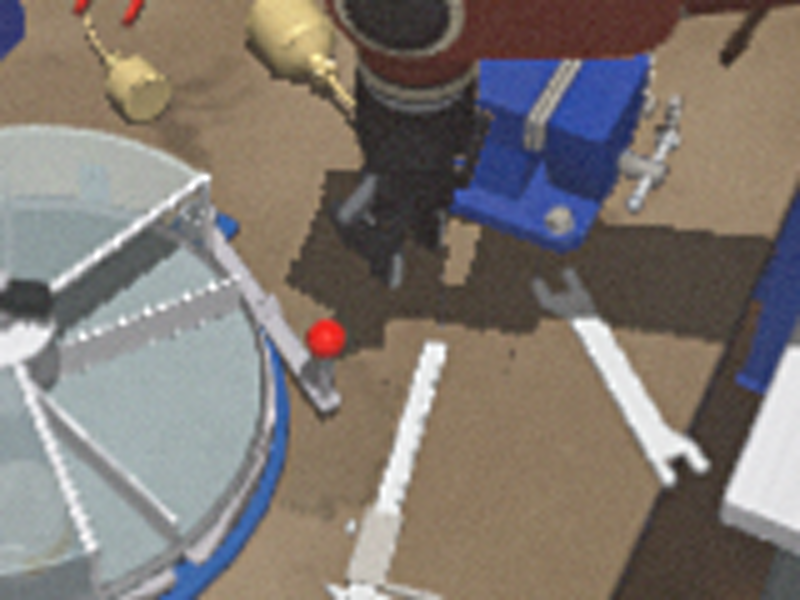

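The lever did not move: the knob is still at crop (326,338), so the fingers missed it. I check where the tool really is.

```bash
python3 - <<'E'
from h import *
c=load('side','c');p,R=cur();q=(proj(c,p)-[190,190])*5;print('tcp crop',q)
for z in(.067,.08,.1,.12): print(z,(proj(c,[p[0],p[1],z])-[190,190])*5)
P=cloud(c)
for u,v in[(395,280),(398,260),(437,245),(326,335),(320,385),(440,345)]: print((u,v),P[190+v//5,190+u//5].round(3))
t=snap('top','c');T=cloud(t);i=cv2.resize(t['img'][170:290,80:240,::-1],(800,600),interpolation=cv2.INTER_CUBIC);cv2.imwrite('pics/c_t.png',i)
E
```

```text
tcp crop [400.60728315 297.76548506]
0.067 [400.59547556 298.00658279]
0.08 [401.19081266 285.84764341]
0.1 [402.12307388 266.79593037]
0.12 [403.07570225 247.31341893]
(395, 280) [0.383 0.181 0.117]
(398, 260) [0.384 0.18  0.136]
(437, 245) [0.373 0.141 0.116]
(326, 335) [0.408 0.23  0.101]
(320, 385) [0.414 0.226 0.038]
(440, 345) [0.367 0.134 0.003]
```

View pics/c_t.png

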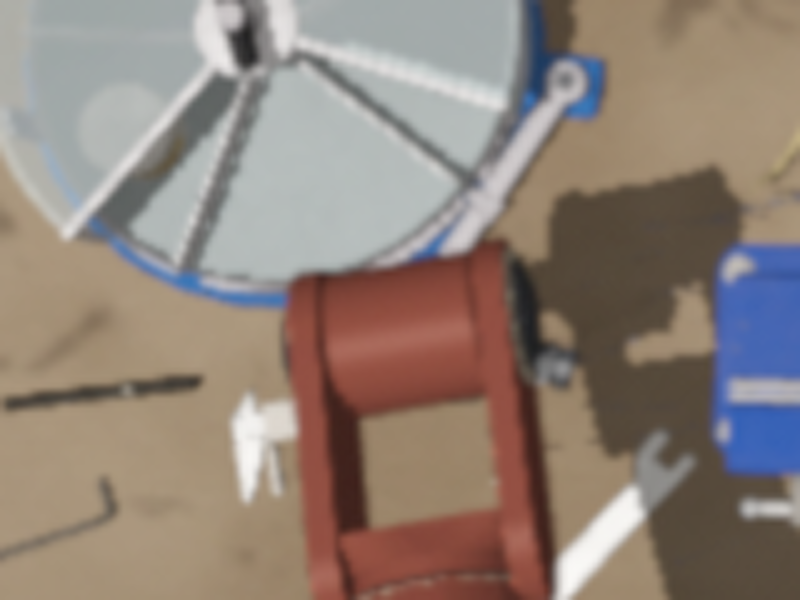

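```bash
python3 - <<'E'
from h import *
c=load('side','c')
i=cv2.resize(c['img'][215:265,245:305,::-1],(720,600),interpolation=cv2.INTER_NEAREST);i=(255*(i/255.)**.5).astype(np.uint8);cv2.imwrite('pics/c_s2.png',i)
P=cloud(c)
print((P[232:256:2,262:286:2,2]*1000).astype(int))
E
```

```text
[[200 169 171 179 184 182 138 143 142   5   6  10]
 [206 197 155 172 179 175 131 136 138  -1   0  -3]
 [198 188 158 166 163 114 120 126 127   0   1   1]
 [188 177 162 156 153   4 109 117 116  -3  -1   3]
 [159 169 160 153 140   1   0 108  -2   0   0   0]
 [  0 158 135 134 130  -3  -2   0   1  -3   0  -1]
 [  0 119 126 120 117  -1  -3   0   3  -3   1  -1]
 [ -1   0 114 109 110  -4  -4  -1  -1   0   0   1]
 [  0  -2   1  -4   0   1   0   1  -2  -1  -2   0]
 [ -1   2  -3  -3   3  -1   0   0   1   1  -1   3]
 [  0   2  -2   2   0  -2   1  -3  -2  -3  -1   0]
 [  0  -3   1   0   1   0  -1  -2   2   1   3  -1]]
```

View pics/c_s2.png

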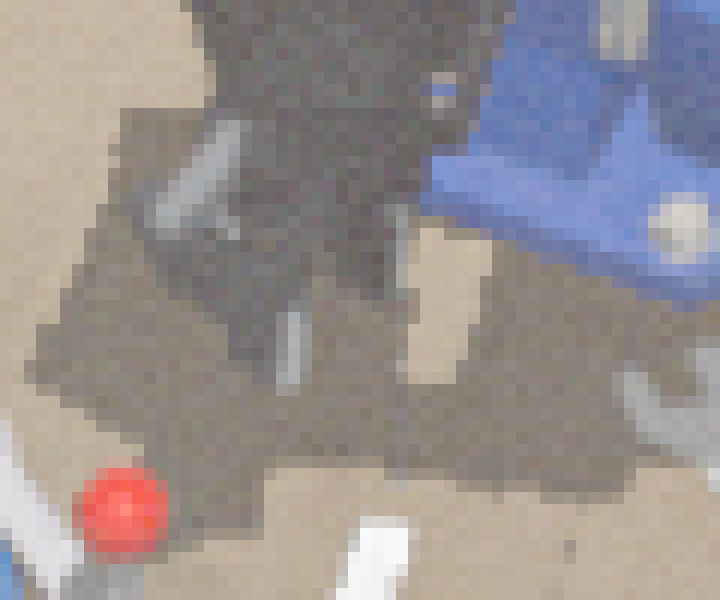

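apply_moves([
  [0, 0, 0, 0, 0, 0, 0],
  [0, 0, 0, 0, 0, 0, 0],
  [0, 0, 0, 0, 0, 0, 0],
  [0, 0, 0, 0, 0, 0, 0],
])

```text
time_s: 3.92
position: [0.3891, 0.156, 0.0672]
tcp_rot: [-3.142, -0.0, 2.878]
contact_force: [0.5, -0.7, -0.2]
width: 0.0003
```

```bash
python3 - <<'E'
from h import *
c=snap('side','d');p,R=cur();print(p,sensors.sense()['width'])
print(proj(c,p)-[245,215])
i=cv2.resize(c['img'][215:265,245:305,::-1],(720,600),interpolation=cv2.INTER_NEAREST);i=(255*(i/255.)**.5).astype(np.uint8);cv2.imwrite('pics/d_s2.png',i)
P=cloud(c)
print((P[232:256:2,262:286:2,2]*1000).astype(int))
m=(P[...,2]>.09)&(P[...,2]<.125)&(np.hypot(P[...,0]-.385,P[...,1]-.16)<.04);print(P[m].mean(0),m.sum())
E
```

```text
[0.38908264 0.15596965 0.06718779] 0.0003173807693626418
[25.14862249 34.59111538]
[[                 204                  192                  160
                   165                  172                  183
                   174                  158                    2
                     2                    6                   10]
 [                 200                  190                  191
                   161                  156                  171
                   153                  151                    3
                     0                    1                    5]
 [                 195                  186                  180
                   173                  154                  154
                   139                   -3 -9223372036854775808
                     2                   -4                    1]
 [                   0                  179                  171
                   161                  150                  147
                   133                    1                    1
                    -1                 
[... 1513 characters left out ...]
            0
                     0                    1                    1]
 [                   1                   -1                   -3
                     4                    2                    0
                     0                   -2                    2
                     0                   -1 -9223372036854775808]
 [                   1                    1                    0
                     2                   -2                    0
                     0                    0                    4
                    -4                   -1                    1]]
[0.38388869 0.16236756 0.11729105] 22<stdin>:6: RuntimeWarning: invalid value encountered in cast
```

View pics/d_s2.png

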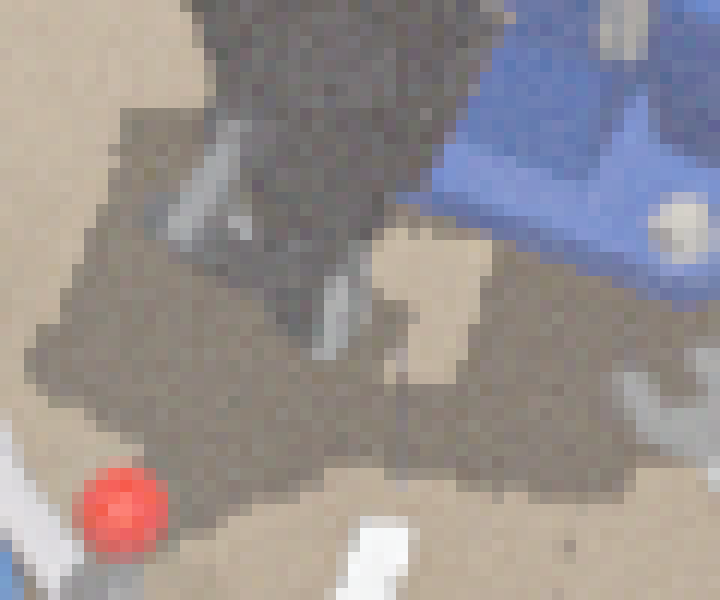

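Shut, the tip is seen at about z 0.107, while the reading says 0.067. I lower it in a free spot and look again to settle which is right.

apply_moves([
  [0, 0, 0, 2, 0, 0, 0],
  [0, 0, 0, 4, 0, 0, 0],
  [0, 0, 0, 4, 0, 0, 0],
  [0, 0, 0, 4, 0, 0, 0],
])

```text
time_s: 4.47
position: [0.3896, 0.156, 0.0279]
tcp_rot: [3.141, 0.001, 2.878]
contact_force: [0.2, -0.4, 0.5]
width: 0.0003
```

```bash
python3 - <<'E'
from h import *
c=snap('side','e');p,R=cur();print(p,sensors.sense()['contact_force'])
print((proj(c,p)-[245,215])*12)
i=cv2.resize(c['img'][215:265,245:305,::-1],(720,600),interpolation=cv2.INTER_NEAREST);i=(255*(i/255.)**.5).astype(np.uint8);cv2.imwrite('pics/e_s2.png',i)
P=cloud(c)
m=(P[...,2]>.02)&(np.hypot(P[...,0]-.385,P[...,1]-.16)<.03);q=P[m];q=q[np.argsort(q[:,2])];print(q[:12].round(3))
E
```

```text
[0.38992409 0.1560634  0.02822605] [0.74970765 0.37395326 0.44029878]
[294.85874395 499.26538281]
[[0.393 0.164 0.071]
 [0.379 0.162 0.072]
 [0.378 0.157 0.072]
 [0.387 0.162 0.073]
 [0.382 0.165 0.074]
 [0.376 0.154 0.075]
 [0.383 0.163 0.076]
 [0.389 0.166 0.077]
 [0.384 0.169 0.077]
 [0.377 0.152 0.078]
 [0.393 0.165 0.078]
 [0.396 0.167 0.078]]
```

View pics/e_s2.png

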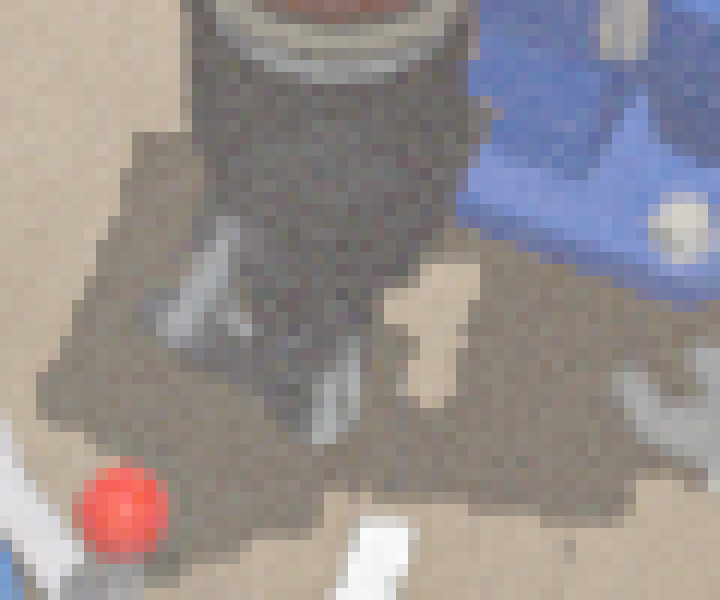

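apply_moves([
  [0, 0, 0, 1, 0, 0, 0],
  [0, 0, 0, 1.8, 0, 0, 0],
  [0, 0, 0, 2.2, 0, 0, 0],
  [0, 0, 0, 2.2, 0, 0, 0],
])

```text
time_s: 5.03
position: [0.3886, 0.1558, 0.0046]
tcp_rot: [-3.141, -0.001, 2.878]
contact_force: [-0.1, -0.9, 0.5]
width: 0.0001
```

apply_moves([
  [0, 0, 0, 0.5, 0, 0, 0],
  [0, 0, 0, 1, 0, 0, 0],
  [0, 0, 0, 1, 0, 0, 0],
])

```text
time_s: 5.4
position: [0.3886, 0.1558, -0.0054]
tcp_rot: [-3.141, -0.001, 2.878]
contact_force: [-0.4, -0.3, -0.2]
width: -0.0
```

No contact at a reading of -0.005, so the real tips are about 39 mm higher than the reading, as the camera shows. I will use tip z = reading + 0.039 and re-check it by camera. Next I redo the lever.

```bash
python3 - <<'E'
from h import *
print(go([.414,.223,.075]),go([.414,.223,.029]))
E
```

```text
(array([-0.69,  7.15, -8.04]), array([0., 0., 0.])) (array([-0.7 ,  7.15, -3.44]), array([0., 0., 0.]))
```

apply_moves([
  [0.5, 0, 0, -4, 0, 0, 0],
  [0.5, 0, 0, -8, 0, 0, 0],
  [0.5, -0.3, 3.5, -8, 0, 0, 0],
  [0.5, -0.7, 7.2, -8, 0, 0, 0],
  [0.5, -0.7, 7.2, -8, 0, 0, 0],
  [0.5, -0.7, 7.2, -5, 0, 0, 0],
  [0.5, -0.7, 7.2, -3.4, 0, 0, 0],
  [0.45, -0.7, 7.2, -3.4, 0, 0, 0],
])

```text
time_s: 6.4
position: [0.413, 0.2226, 0.0275]
tcp_rot: [-3.139, -0.003, 2.877]
contact_force: [-0.4, 0.2, -0.3]
width: 0.0387
```

```bash
python3 - <<'E'
from h import *
c=snap('side','f');p,R=cur();print(p,sensors.sense()['contact_force'])
i=cv2.resize(c['img'][220:280,220:292,::-1],(720,600),interpolation=cv2.INTER_CUBIC);i=(255*(i/255.)**.5).astype(np.uint8);cv2.imwrite('pics/f_s2.png',i)
E
```

```text
[0.41408931 0.22303478 0.02874083] [-0.27307352 -0.23296946  1.10639018]
```

View pics/f_s2.png

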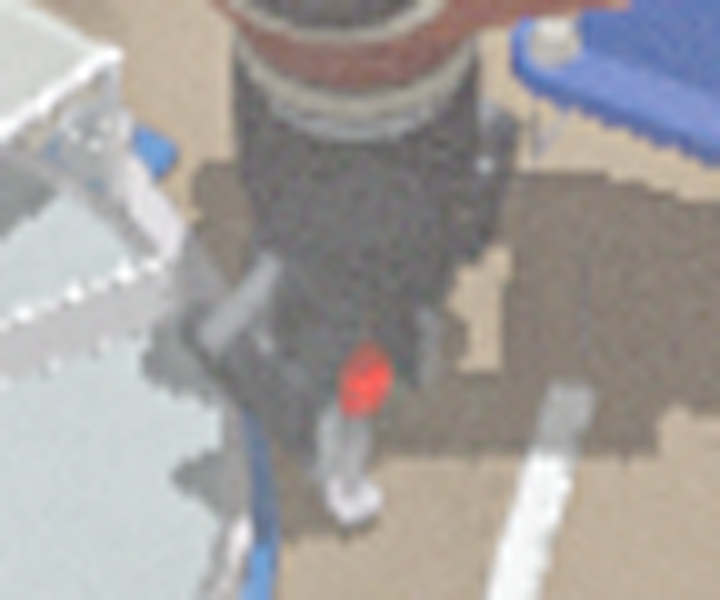

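The knob, at (367,382), is now between the fingers. I swing it out along the arc.

apply_moves([
  [0.4, 0.3, -1.0, 0, 0, 0, 0],
  [0.4, 0.5, -2.2, 0, 0, 0, 0],
  [0.4, 0.6, -3.3, 0, 0, 0, 0],
  [0.4, 0.7, -4.4, 0, 0, 0, 0],
  [0.4, 0.7, -5.5, 0, 0, 0, 0],
  [0.4, 0.7, -6.6, 0, 0, 0, 0],
  [0.4, 0.7, -7.0, 0, 0, 0, 0],
  [0.4, 0.7, -7.0, 0, 0, 0, 0],
])

```text
time_s: 7.45
position: [0.3897, 0.1579, 0.0292]
tcp_rot: [3.141, 0.0, 2.877]
contact_force: [0.3, 2.9, -0.9]
width: 0.0344
```

```bash
python3 - <<'E'
from h import *
c=snap('side','g');p,R=cur();print(p,sensors.sense()['contact_force'])
i=cv2.resize(c['img'][190:310,190:350,::-1],(800,600),interpolation=cv2.INTER_CUBIC);cv2.imwrite('pics/g_s.png',i)
E
```

```text
[0.38967214 0.15789216 0.02918406] [-0.01427319  1.92202232 -1.19726781]
```

View pics/g_s.png

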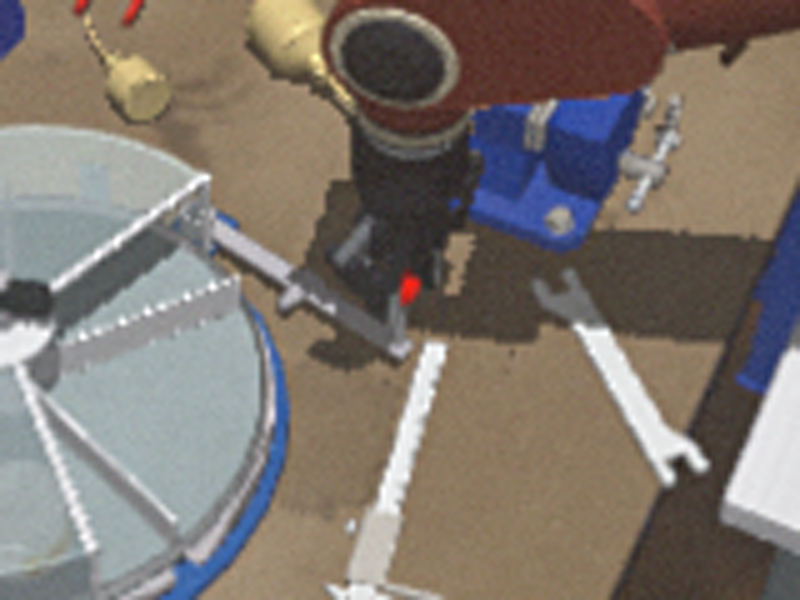

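The lever is out, with the knob at (410,290). A bit more to reach the stop, then lift off.

apply_moves([
  [0.4, 0, -0.4, 0, 0, 0, 0],
  [0.4, 0, -0.6, 0, 0, 0, 0],
  [0.4, 0, -0.6, 0, 0, 0, 0],
  [0.6, 0, 0, 0, 0, 0, 0],
  [0.6, 0, 0, -4, 0, 0, 0],
  [0.6, 0, 0, -8, 0, 0, 0],
  [0.6, 0, 0, -14, 0, 0, 0],
  [0.6, 0, 0, -14, 0, 0, 0],
])

```text
time_s: 8.5
position: [0.3933, 0.1582, 0.1755]
tcp_rot: [3.138, 0.01, 2.878]
contact_force: [0.1, -0.1, -0.2]
width: 0.0512
```

```bash
python3 - <<'E'
from h import *
p,R=cur();print(p,R.as_euler('xyz'))
c=snap('side','h')
hsv=cv2.cvtColor(c['img'],cv2.COLOR_RGB2HSV);P=cloud(c)
m=((hsv[...,0]<6)|(hsv[...,0]>174))&(hsv[...,1]>170)&(hsv[...,2]>120)&(np.hypot(P[...,0]-.4,P[...,1]-.19)<.08)
v,u=np.nonzero(m);q=plane(c,u.mean(),v.mean(),.086);print('knob',len(u),q)
piv=np.array([.5745,.1288]);d=q[:2]-piv;print(np.linalg.norm(d),np.radians(np.degrees(np.arctan2(d[1],d[0]))-149.6))
# handle approach: jaw across handle: handle along 18.2deg -> jaw 108.2 deg or -71.8
for a in(108.1,-71.9): print(a,go([.593,.3265,.135],down(np.radians(a))),go([.593,.3265,.089],down(np.radians(a))))
print(sensors.sense()['qpos'])
E
```

```text
[0.39327536 0.15820837 0.17553414] [3.13794918 0.01039474 2.87794914]
knob 37 [0.38923099 0.15916662 0.086     ]
0.18774114692251645 0.36811910590698144
108.1 (array([-15.04,  21.53,   3.84]), array([-0.   ,  0.006, -0.58 ])) (array([-15.01,  21.52,   8.44]), array([-0.   ,  0.006, -0.58 ]))
-71.9 (array([-15.04,  21.53,   3.84]), array([0.008, 0.   , 2.562])) (array([-15.01,  21.52,   8.44]), array([0.008, 0.   , 2.562]))
[ 2.07597323e-01 -4.60831982e-01  2.08824184e+00 -1.26731723e-03
  1.50866699e+00 -1.09944198e+00]
```

apply_moves([
  [0.6, -4, 5, 0, 0, 0, -0.14],
  [0.6, -7, 10, 0, 0, 0, -0.28],
  [0.6, -11, 15, 0, 0, 0, -0.42],
  [0.6, -15, 21.5, 0, 0, 0, -0.58],
  [0.6, -15, 21.5, 2, 0, 0, -0.58],
  [0.6, -15, 21.5, 3.8, 0, 0, -0.58],
  [0.6, -15, 21.5, 3.8, 0, 0, -0.58],
])

```text
time_s: 9.43
position: [0.5878, 0.3247, 0.127]
tcp_rot: [-3.14, -0.007, -2.826]
contact_force: [-0.2, -0.4, 0.4]
width: 0.0513
```

```bash
python3 - <<'E'
from h import *
p,R=cur();print(p,R.as_euler('xyz'))
c=snap('side','i')
o=(150,200)
print((proj(c,[.593,.3265,.142])-o)*5,(proj(c,p+[0,0,.039])-o)*5)
i=cv2.resize(c['img'][200:320,150:310,::-1],(800,600),interpolation=cv2.INTER_CUBIC);i=(255*(i/255.)**.6).astype(np.uint8);cv2.imwrite('pics/i_s.png',i)
print(go([.593,.3265,.089],down(np.radians(108.1))))
E
```

```text
[0.58776473 0.32474939 0.12698224] [-3.1404868  -0.00738326 -2.82559538]
[193.81082838 242.53348545] [197.78285565 219.12754996]
(array([-0.47,  0.01,  4.  ]), array([-0.001, -0.004, -0.   ]))
```

View pics/i_s.png

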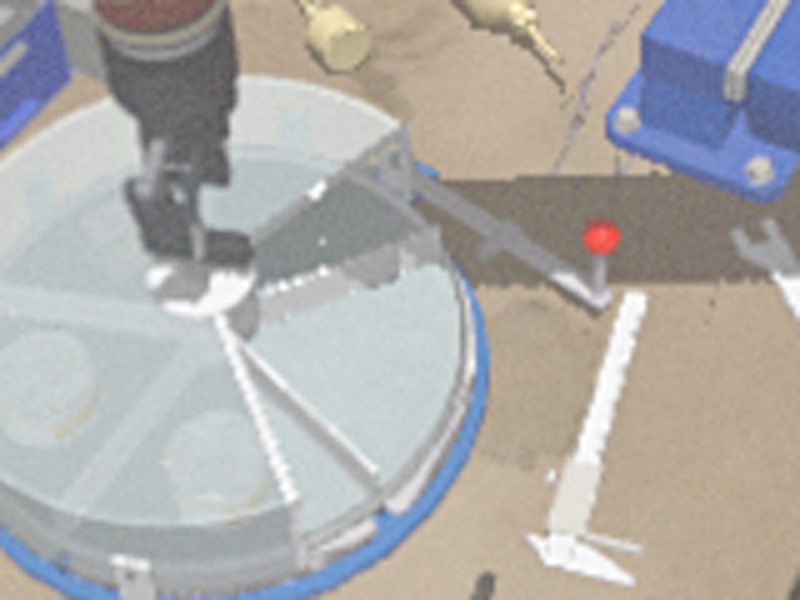

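```bash
python3 - <<'E'
from h import *
c=load('side','i');P=cloud(c)
i=cv2.resize(c['img'][222:264,164:214,::-1],(750,630),interpolation=cv2.INTER_CUBIC)[:600];i=(255*(i/255.)**.4).astype(np.uint8);cv2.imwrite('pics/i_s2.png',i)
print((np.nan_to_num(P[238:258,174:202:2,2])*1000).astype(int))
print((np.nan_to_num(P[238:258:2,174:202:2,1])*1000).astype(int))
E
```

```text
[[267 269 268 269 271 257 231 233 111 107 112 111 112 106]
 [264 262 266 268 266 254 107 226 110 111 109 110 112 109]
 [112 260 258 262 265 251 109 222 111 114 112 108 110 115]
 [111 253 255 255 260 247 217 217 111 109 110 110 108 113]
 [108 245 247 247 251 247 215 218 110 111 109 110 107 109]
 [108 241 241 242 248 241 228 216 109 110 110 111 110 108]
 [110 112 236 237 238 238 224 209 155 109 110 107 108 110]
 [111 108 230 222 222 232 223 198 156 111 108 110 109 111]
 [111 107 224 223 219 227 220 195 155 152 151 150 110 111]
 [109 113 214 217 217 223 220 189 154 153 152 152 152 113]
 [109 111 147 147 149 192 191 183 179 153 150 153 150 109]
 [109 109 140 142 143 185 189 182 176 150 149 149 152  38]
 [110 111 135 139 138 185 182 177 171 147 146 151 146  34]
 [112 109 108 130 138 174 176 170 138 141 143 142 142 136]
 [109 108 111 110 116 118 132 134 134 137 138 138 140 112]
 [109 108 110 115 114 117 128 136 131 129 116 135 133 112]
 [110 112 110 114 114 118 118 129 129 122 114 117 116 109]
 [110 112 111 113 116 113 116 123 119 118 119 115 113 114]
 [111 108 111 114 113 115 116 118 116 115 118 118 116 114]
 [108 111 107 115 114 113 111 116 118 115 114 117 113  35]]
[[391 389 387 384 383 372 352 350 269 263 263 260 257 250]
 [301 390 386 386 385 373 281 350 276 275 270 265 263 263]
 [306 387 385 382 383 377 355 354 283 280 276 273 268 266]
 [314 312 385 382 380 377 366 354 317 285 283 279 276 274]
 [322 316 383 379 375 377 370 351 324 320 316 313 284 282]
 [327 325 344 341 339 362 358 351 345 326 322 321 316 288]
 [335 332 343 342 339 363 359 353 347 330 326 326 320 248]
 [340 337 335 332 332 331 336 334 331 330 327 325 323 303]
 [347 346 341 341 338 337 334 338 334 327 320 319 315 308]
 [355 350 348 347 344 342 339 337 334 330 329 326 322 318]]
```

View pics/i_s2.png

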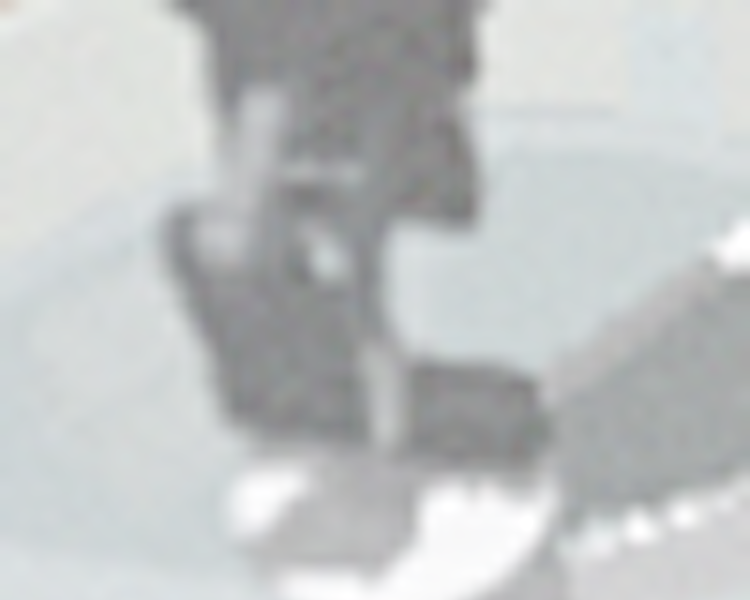

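Finger tip at about 0.170 with reading 0.127, so the offset is confirmed at about 40 mm. I go down, grip the bar and turn 72° CCW.

apply_moves([
  [0.6, -0.5, 0, 2, 0, 0, 0],
  [0.6, -0.5, 0, 4, 0, 0, 0],
  [0.6, -0.5, 0, 4.1, 0, 0, 0],
  [0, -0.5, 0, 4.1, 0, 0, 0],
  [0, -0.5, 0, 4.1, 0, 0, 0],
  [0, -0.5, 0, 4.1, 0, 0, 0],
  [0, -0.5, 0, 4.1, 0, 0, 0],
])

```text
time_s: 10.35
position: [0.5956, 0.3282, 0.0913]
tcp_rot: [3.141, 0.001, -2.825]
contact_force: [-1.0, -0.0, 3.3]
width: 0.0174
```

apply_moves([
  [0, 0, 0, 0, 0, 0, -0.15],
  [0, 0, 0, 0, 0, 0, -0.3],
  [0, 0, 0, 0, 0, 0, -0.45],
  [0, 0, 0, 0, 0, 0, -0.6],
  [0, 0, 0, 0, 0, 0, -0.75],
  [0, 0, 0, 0, 0, 0, -0.9],
  [0, 0, 0, 0, 0, 0, -1.05],
  [0, 0, 0, 0, 0, 0, -1.2],
  [0, 0, 0, 0, 0, 0, -1.257],
  [0, 0, 0, 0, 0, 0, -1.257],
  [0, 0, 0, 0, 0, 0, -1.257],
])

```text
time_s: 11.72
position: [0.5939, 0.3295, 0.0913]
tcp_rot: [3.139, 0.002, -1.567]
contact_force: [-5.8, 2.2, 5.9]
width: 0.0179
```

apply_moves([
  [0.6, 0, 0, 0, 0, 0, 0],
  [0.6, 0, 0, 0, 0, 0, 0],
  [0.6, 0, 0, 0, 0, 0, 0],
  [0.8, 0, 0, -3, 0, 0, 0],
  [1, 0, 0, -7, 0, 0, 0],
  [1, 0, 0, -11, 0, 0, 0],
  [1, 0, 0, -11, 0, 0, 0.15],
  [1, 0, 0, -11, 0, 0, 0.3],
  [1, 0, 0, -11, 0, 0, 0.45],
  [1, 0, 0, -11, 0, 0, 0.6],
  [1, 0, 0, -11, 0, 0, 0.75],
  [1, 0, 0, -11, 0, 0, 0.9],
  [1, 0, 0, -11, 0, 0, 1.05],
  [1, 0, 0, -11, 0, 0, 1.2],
  [1, 0, 0, -11, 0, 0, 1.257],
  [1, 0, 0, -11, 0, 0, 1.257],
])

```text
time_s: 13.72
position: [0.5954, 0.3276, 0.2]
tcp_rot: [-3.141, -0.0, -2.825]
contact_force: [-1.3, 0.0, 0.3]
width: 0.0852
```

```bash
cat > mag.py <<'E'
import sys
from h import *
tag=sys.argv[1]
p,R=cur();print('tcp',p.round(4),R.as_euler('xyz').round(3))
for n in('top','side'):
    c=snap(n,tag);P=cloud(c);X,Y,Z=P[...,0],P[...,1],P[...,2]
    r=np.hypot(X-.594,Y-.327);a=np.degrees(np.arctan2(Y-.327,X-.594))
    m=(Z>.145)&(Z<.165)&(r<.045)
    q=P[m][:,:2]
    if len(q)>10:
        d=q-q.mean(0);e=np.linalg.eigh(d.T@d)[1][:,1];print(n,'handle',q.mean(0),np.degrees(np.arctan2(e[1],e[0]))%180,len(q))
    # things in window: z .06-.1
    da=(a-198+180)%360-180
    m=(Z>.066)&(Z<.1)&(r>.05)&(r<.16)&(abs(da)<33)
    q=P[m]
    if len(q)>10:
        zt=np.median(q[:,2]);s=q[abs(q[:,2]-zt)<.006]
        (cx,cy),rad=cv2.minEnclosingCircle((s[:,:2]*1000).astype(np.float32))
        print(n,'window obj n',len(s),'ztop',zt,'mean',s.mean(0),'circ',cx,cy,rad)
    i=cv2.cvtColor(c['img'],cv2.COLOR_RGB2BGR)
    o=(65,115) if n=='top' else (120,205)
    i=cv2.resize(i[o[1]:o[1]+125,o[0]:o[0]+160],(800,600),interpolation=cv2.INTER_CUBIC);cv2.imwrite(f'pics/{tag}_{n}_mag.png',i)
E
python3 mag.py j
```

```text
tcp [0.5954 0.3276 0.2   ] [-3.141 -0.    -2.825]
top handle [0.59338332 0.31528773] 88.2499731018299 78
top window obj n 258 ztop 0.07553582113421675 mean [0.48963412 0.28984474 0.07555683] circ 489.3369445800781 290.2533264160156 31.569520950317383
side handle [0.59128832 0.32993037] 90.79361855250491 107
side window obj n 274 ztop 0.07385186481651096 mean [0.48778991 0.29115288 0.07383581] circ 502.87982177734375 285.8956298828125 46.70546340942383
```

View pics/j_side_mag.png

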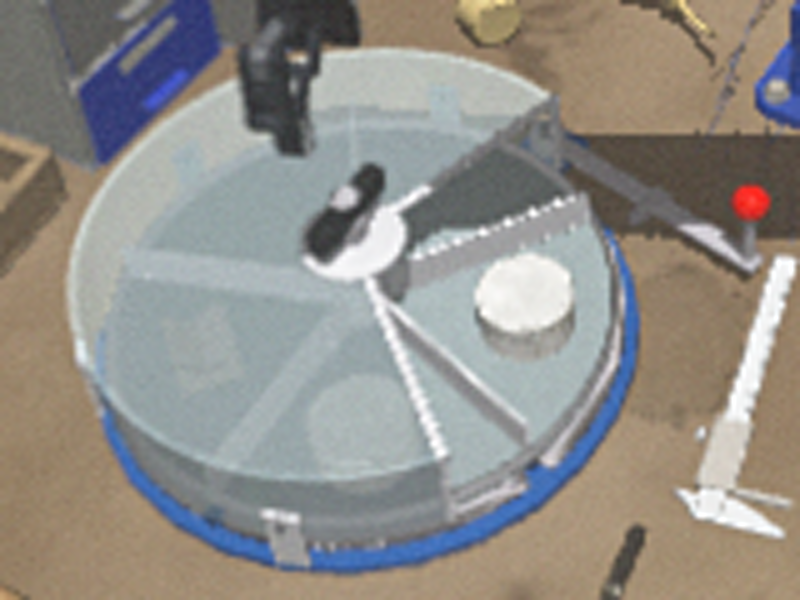

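The tin in the window has its top at z 0.0755, so it is 40 mm high and about 63 mm across: the grease tin, at (0.489,0.290). The second tin is still in the left bay (355,430). I move over it.

```bash
python3 - <<'E'
from h import *
print(go([.489,.2905,.12]),go([.489,.2905,-.003]))
E
```

```text
(array([11.26, -0.22,  8.01]), array([0., 0., 0.])) (array([11.26, -0.22, 20.31]), array([0., 0., 0.]))
```

apply_moves([
  [1, 5, -0.2, 0, 0, 0, 0],
  [1, 11.2, -0.2, 2, 0, 0, 0],
  [1, 11.2, -0.2, 8, 0, 0, 0],
  [1, 11.2, -0.2, 13, 0, 0, 0],
  [1, 11.2, -0.2, 13, 0, 0, 0],
])

```text
time_s: 14.45
position: [0.4855, 0.2894, 0.0655]
tcp_rot: [-3.141, -0.01, -2.825]
contact_force: [-0.2, -0.6, 1.3]
width: 0.0851
```

```bash
python3 - <<'E'
from h import *
p,R=cur();print(p)
c=snap('side','k')
i=cv2.resize(c['img'][205:305,170:303,::-1],(798,600),interpolation=cv2.INTER_CUBIC);i=(255*(i/255.)**.6).astype(np.uint8);cv2.imwrite('pics/k_s.png',i)
print(go([.489,.2905,-.003]))
E
```

```text
[0.48554091 0.28942144 0.06550056]
(array([-0.09, -0.03,  7.2 ]), array([0., 0., 0.]))
```

View pics/k_s.png

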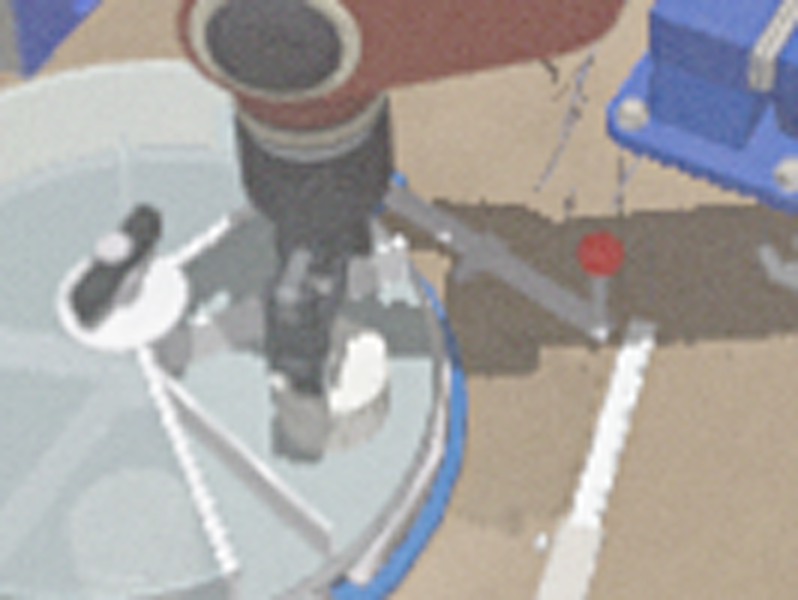

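The near finger is on the near side of the tin at (300,380), with clearance from the divider. I go down.

apply_moves([
  [1, -0.2, 0, 3, 0, 0, 0],
  [1, -0.2, 0, 5, 0, 0, 0],
  [1, -0.2, 0, 6.5, 0, 0, 0],
  [1, -0.2, 0, 6.9, 0, 0, 0],
  [1, -0.2, 0, 6.9, 0, 0, 0],
])

```text
time_s: 15.12
position: [0.4916, 0.2919, 0.0015]
tcp_rot: [3.142, 0.0, -2.825]
contact_force: [0.3, 0.2, 0.0]
width: 0.0855
```

apply_moves([
  [0, 0, 0, 0, 0, 0, 0],
  [0, 0, 0, 0, 0, 0, 0],
  [0, 0, 0, 0, 0, 0, 0],
  [0, 0, 0, 0, 0, 0, 0],
])

```text
time_s: 15.62
position: [0.4924, 0.2922, 0.0026]
tcp_rot: [3.141, 0.002, -2.825]
contact_force: [0.0, 0.3, 4.5]
width: 0.062
```

apply_moves([
  [0, 0, 0, -1, 0, 0, 0],
  [0, 0, 0, -3, 0, 0, 0],
  [0, 0, 0, -6, 0, 0, 0],
  [0, 0, 0, -10, 0, 0, 0],
  [0, 0, 0, -14, 0, 0, 0],
  [0, 0, 0, -17, 0, 0, 0],
  [0, 0, 0, -17, 0, 0, 0],
])

```text
time_s: 16.5
position: [0.4933, 0.2926, 0.1756]
tcp_rot: [3.141, 0.007, -2.825]
contact_force: [1.1, 0.6, -0.7]
width: 0.0622
```

```bash
python3 - <<'E'
from h import *
print(sensors.sense()['width'],go([.552,-.289,.175],down(np.radians(-7))),go([.552,-.289,-.02],down(np.radians(-7))))
E
```

```text
0.0621544778294126 (array([ 12.51, -57.1 ,  -0.07]), array([0.008, 0.004, 2.009])) (array([ 12.65, -57.12,  19.43]), array([0.008, 0.004, 2.009]))
```

apply_moves([
  [0, 0.8, -3.6, 0, 0, 0, 0.12],
  [0, 1.6, -7.2, 0, 0, 0, 0.25],
  [0, 2.4, -10.8, 0, 0, 0, 0.38],
  [0, 3.2, -14.4, 0, 0, 0, 0.5],
  [0, 4, -18, 0, 0, 0, 0.63],
  [0, 4.8, -21.6, 0, 0, 0, 0.76],
  [0, 5.6, -25.2, 0, 0, 0, 0.88],
  [0, 6.4, -28.8, 0, 0, 0, 1.01],
  [0, 7.2, -32.4, 0, 0, 0, 1.13],
  [0, 8, -36, 0, 0, 0, 1.26],
  [0, 8.8, -39.6, 0, 0, 0, 1.39],
  [0, 9.6, -43.2, 0, 0, 0, 1.51],
  [0, 10.4, -46.8, 0, 0, 0, 1.64],
  [0, 11.2, -50.4, 0, 0, 0, 1.77],
  [0, 12, -54, 0, 0, 0, 1.9],
  [0, 12.5, -57.1, 0, 0, 0, 2.01],
  [0, 12.5, -57.1, 0, 0, 0, 2.01],
  [0, 12.5, -57.1, 0, 0, 0, 2.01],
])

```text
time_s: 18.75
position: [0.5493, -0.2888, 0.1697]
tcp_rot: [-3.139, -0.002, 1.449]
contact_force: [0.3, 0.1, -0.9]
width: 0.0618
```

```bash
cat > tray.py <<'E'
import sys
from h import *
tag=sys.argv[1]
s=sensors.sense();p,R=cur();print('tcp',p.round(4),R.as_euler('xyz').round(3),s['width'],s['contact_force'].round(1),s['time_s'])
for n,o in(('side',(225,120)),('top',(200,120))):
    c=snap(n,tag);i=cv2.cvtColor(c['img'],cv2.COLOR_RGB2BGR)
    i=cv2.resize(i[o[1]:o[1]+120,o[0]:o[0]+160],(800,600),interpolation=cv2.INTER_CUBIC);cv2.imwrite(f'pics/{tag}_{n}_tray.png',i)
E
python3 tray.py l
python3 - <<'E'
from h import *
print(go([.552,-.289,-.02],down(np.radians(-7))))
E
```

```text
tcp [ 0.5493 -0.2888  0.1697] [-3.139e+00 -2.000e-03  1.449e+00] 0.06177479301739771 [ 0.3  0.1 -0.9] 18.75
(array([-0.03,  0.25, 19.04]), array([-0.001, -0.001,  0.001]))
```

View pics/l_side_tray.png

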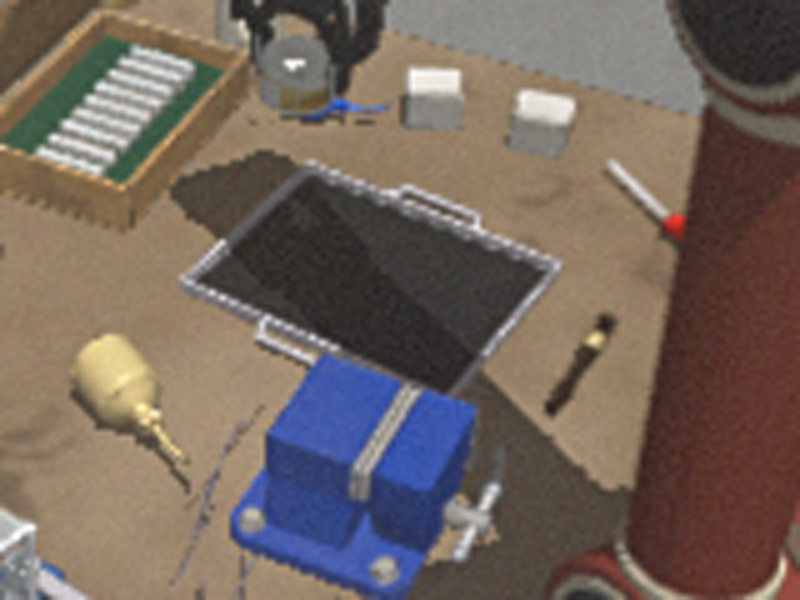

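Tin held at (295,75). At the pick the reading was 0.0026 with the tin bottom at 0.036, so its bottom meets the tray floor at a reading of about -0.030.

apply_moves([
  [0, 0, 0.2, 4, 0, 0, 0],
  [0, 0, 0.2, 9, 0, 0, 0],
  [0, 0, 0.2, 14, 0, 0, 0],
  [0, 0, 0.2, 17, 0, 0, 0],
  [0, 0, 0.2, 18.5, 0, 0, 0],
  [0, 0, 0.2, 19.3, 0, 0, 0],
  [0, 0, 0.2, 19.3, 0, 0, 0],
  [0, 0, 0.2, 19.3, 0, 0, 0],
])

```text
time_s: 19.85
position: [0.5532, -0.2908, -0.0201]
tcp_rot: [3.139, 0.001, 1.448]
contact_force: [0.3, 0.5, -1.9]
width: 0.0621
```

```bash
python3 tray.py m
```

```text
tcp [ 0.5532 -0.2908 -0.0201] [3.139e+00 1.000e-03 1.448e+00] 0.06207856128733984 [ 0.3  0.5 -1.9] 19.85
```

View pics/m_side_tray.png

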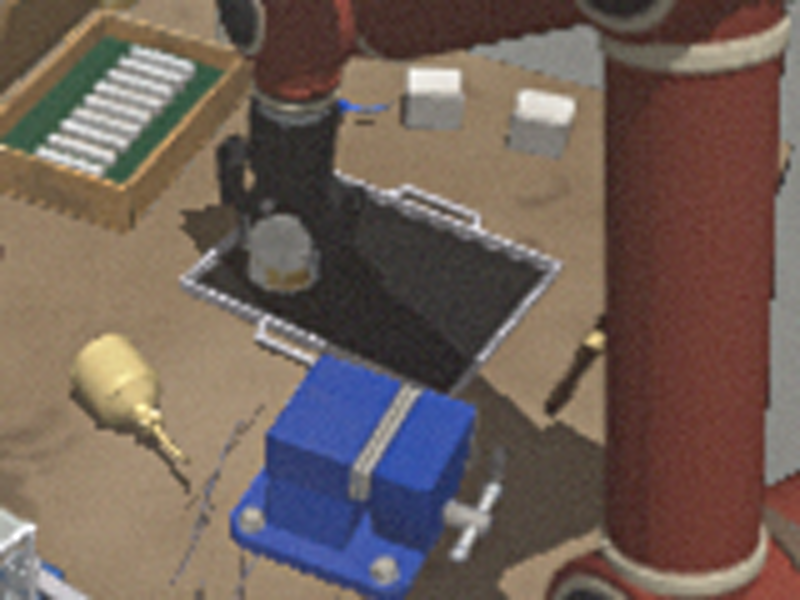

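apply_moves([
  [0, 0, 0, 0.3, 0, 0, 0],
  [0, 0, 0, 0.6, 0, 0, 0],
  [0, 0, 0, 0.8, 0, 0, 0],
  [0, 0, 0, 0.8, 0, 0, 0],
])

```text
time_s: 20.45
position: [0.5519, -0.29, -0.0301]
tcp_rot: [-3.141, -0.0, 1.448]
contact_force: [-0.4, 0.1, -1.4]
width: 0.062
```

apply_moves([
  [0, 0, 0, 0.2, 0, 0, 0],
  [0, 0, 0, 0.2, 0, 0, 0],
])

```text
time_s: 20.7
position: [0.5523, -0.2902, -0.0303]
tcp_rot: [-3.141, -0.0, 1.448]
contact_force: [-3.7, 1.0, 6.4]
width: 0.0619
```

Contact (6 N up). I release, rise, and check.

apply_moves([
  [1, 0, 0, 0, 0, 0, 0],
  [1, 0, 0, 0, 0, 0, 0],
  [1, 0, 0, 0, 0, 0, 0],
  [1, 0, 0, -3, 0, 0, 0],
  [1, 0, 0, -8, 0, 0, 0],
  [1, 0, 0, -14, 0, 0, 0],
  [1, 0, 0, -20, 0, 0, 0],
  [1, 0, 0, -20, 0, 0, 0],
])

```text
time_s: 21.7
position: [0.5556, -0.2924, 0.1762]
tcp_rot: [3.13, 0.006, 1.448]
contact_force: [-0.3, 0.3, 0.6]
width: 0.0855
```

```bash
python3 tray.py n
python3 - <<'E'
from h import *
# handle next: bar now along ~90deg -> jaw along 0/180
for a in(0,180): print(a,go([.594,.3275,.17],down(np.radians(a))))
print(sensors.sense()['qpos'].round(2))
E
```

```text
tcp [ 0.5556 -0.2924  0.1762] [3.13  0.006 1.448] 0.0855282410871876 [-0.3  0.3  0.6] 21.7
0 (array([61.82, -3.45, -0.16]), array([ 0.001,  0.001, -0.123]))
180 (array([61.82, -3.45, -0.16]), array([ 1.000e-03, -2.000e-03,  3.019e+00]))
[-0.6   0.06  1.64  0.    1.43 -0.48]
```

View pics/n_side_tray.png

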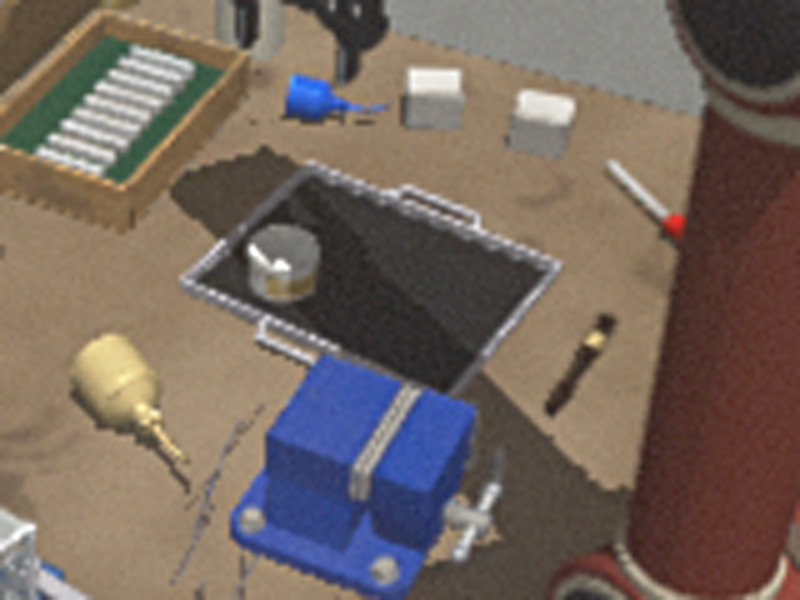

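The tin stands upright in the tray at (283,262). Back to the handle, now along y, with the jaw along x.

apply_moves([
  [1, 4, -0.2, 0, 0, 0, 0],
  [1, 8.5, -0.5, 0, 0, 0, 0],
  [1, 13, -0.8, 0, 0, 0, 0],
  [1, 17.5, -1, 0, 0, 0, 0],
  [1, 22, -1.2, 0, 0, 0, 0],
  [1, 26.5, -1.5, 0, 0, 0, 0],
  [1, 31, -1.7, 0, 0, 0, 0],
  [0.6, 35.5, -2, 0, 0, 0, 0],
  [0.6, 40, -2.2, 0, 0, 0, -0.02],
  [0.6, 44.5, -2.5, 0, 0, 0, -0.05],
  [0.6, 49, -2.8, 0, 0, 0, -0.08],
  [0.6, 53.5, -3, 0, 0, 0, -0.12],
  [0.6, 58, -3.3, 0, 0, 0, -0.12],
  [0.6, 61.8, -3.5, 0, 0, 0, -0.12],
  [0.6, 61.8, -3.5, 0, 0, 0, -0.12],
  [0.6, 61.8, -3.5, 0, 0, 0, -0.12],
  [0.6, 61.8, -3.5, 0, 0, 0, -0.12],
])

```text
time_s: 23.92
position: [0.5929, 0.3262, 0.1672]
tcp_rot: [-3.14, 0.001, 1.567]
contact_force: [1.0, 0.6, 0.3]
width: 0.0514
```

```bash
python3 mag.py o; python3 - <<'E'
from h import *
print(go([.594,.3275,.13],down(0)),go([.594,.3275,.089],down(0)))
E
```

```text
tcp [0.5929 0.3262 0.1672] [-3.140e+00  1.000e-03  1.567e+00]
top handle [0.59320982 0.31190774] 87.31862353482768 61
side handle [0.59111934 0.32942918] 89.85829336149192 107
(array([0.11, 0.08, 3.8 ]), array([-0.   ,  0.   , -0.004])) (array([0.11, 0.08, 7.9 ]), array([-0.   ,  0.   , -0.004]))
```

apply_moves([
  [0.6, 0.1, 0, 3, 0, 0, 0],
  [0.6, 0.1, 0, 6, 0, 0, 0],
  [0.6, 0.1, 0, 7.7, 0, 0, 0],
  [0.6, 0.1, 0, 7.7, 0, 0, 0],
  [0, 0.1, 0, 7.7, 0, 0, 0],
  [0, 0.1, 0, 7.7, 0, 0, 0],
  [0, 0.1, 0, 7.7, 0, 0, 0],
  [0, 0.1, 0, 7.7, 0, 0, 0],
])

```text
time_s: 25.02
position: [0.594, 0.329, 0.0936]
tcp_rot: [3.139, -0.001, 1.568]
contact_force: [-3.5, -1.4, 6.2]
width: 0.0168
```

apply_moves([
  [0, 0, 0, 0, 0, 0, -0.15],
  [0, 0, 0, 0, 0, 0, -0.3],
  [0, 0, 0, 0, 0, 0, -0.45],
  [0, 0, 0, 0, 0, 0, -0.6],
  [0, 0, 0, 0, 0, 0, -0.75],
  [0, 0, 0, 0, 0, 0, -0.9],
  [0, 0, 0, 0, 0, 0, -1.05],
  [0, 0, 0, 0, 0, 0, -1.2],
  [0, 0, 0, 0, 0, 0, -1.257],
  [0, 0, 0, 0, 0, 0, -1.257],
  [0, 0, 0, 0, 0, 0, -1.257],
])

```text
time_s: 26.4
position: [0.5927, 0.3281, 0.0935]
tcp_rot: [-3.14, -0.001, 2.825]
contact_force: [-7.3, -3.6, 8.3]
width: 0.0167
```

apply_moves([
  [0.6, 0, 0, 0, 0, 0, 0],
  [0.6, 0, 0, 0, 0, 0, 0],
  [0.6, 0, 0, 0, 0, 0, 0],
  [0.8, 0, 0, -3, 0, 0, 0],
  [1, 0, 0, -7, 0, 0, 0],
  [1, 0, 0, -11, 0, 0, 0],
  [1, 0, 0, -11, 0, 0, -0.15],
  [1, 0, 0, -11, 0, 0, -0.3],
  [1, 0, 0, -11, 0, 0, -0.45],
  [1, 0, 0, -11, 0, 0, -0.63],
  [1, 0, 0, -11, 0, 0, -0.63],
])

```text
time_s: 27.78
position: [0.5932, 0.3286, 0.2009]
tcp_rot: [3.142, -0.0, -2.83]
contact_force: [0.8, 0.7, -0.4]
width: 0.0853
```

```bash
python3 mag.py p
```

```text
tcp [0.5932 0.3286 0.2009] [ 3.142 -0.    -2.83 ]
top handle [0.59222222 0.32547407] 168.48188509556334 79
top window obj n 294 ztop 0.07168405366023678 mean [0.48628422 0.29296659 0.07155111] circ 492.75714111328125 305.1544189453125 47.0751838684082
side handle [0.59038002 0.32964217] 164.13291175698137 100
side window obj n 299 ztop 0.07018745077117694 mean [0.48468901 0.29453234 0.07024294] circ 501.69268798828125 304.8594055175781 54.023826599121094
```

View pics/p_side_mag.png

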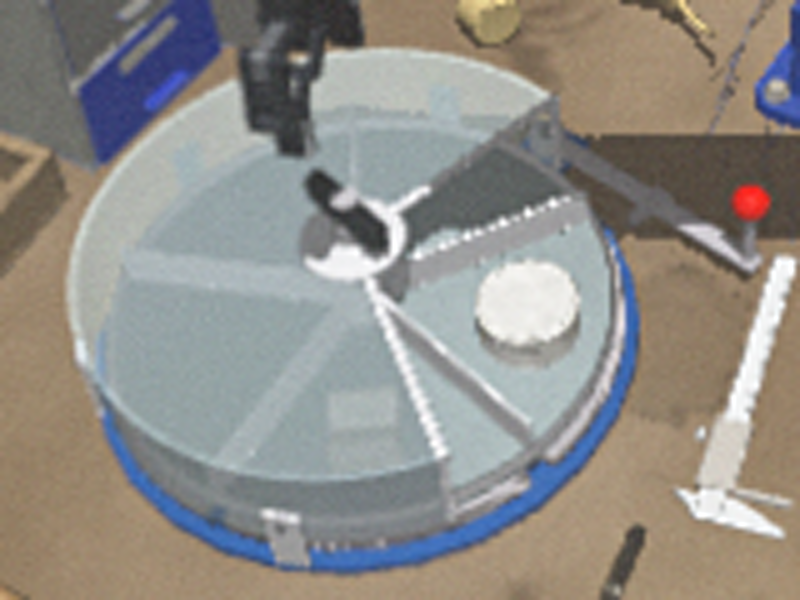

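The paste tin is in the window: low and wide, top at 0.072. The V-block is in the left bay and no other tins remain. I find its centre from the bright lid.

```bash
python3 - <<'E'
from h import *
for n,(u0,v0,s) in {'top':(65,115,5),'side':(120,205,5)}.items():
    c=load(n,'p');P=cloud(c);Z=P[...,2]
    m=((Z>.064)&(Z<.08)&(np.hypot(P[...,0]-.488,P[...,1]-.292)<.05)&(c['img'].min(2)>185)).astype(np.uint8)
    m=cv2.morphologyEx(m,cv2.MORPH_OPEN,np.ones((5,5)))
    k,l,st,_=cv2.connectedComponentsWithStats(m);i=1+np.argmax(st[1:,4]);v,u=np.nonzero(l==i)
    q=plane(c,u.astype(float),v.astype(float),.072);print(n,len(u),q.mean(0),cv2.minEnclosingCircle((q[:,:2]*1000).astype(np.float32)))
print(go([.487,.293,.066]))
E
```

```text
top 221 [0.48702153 0.29763538 0.072     ] ((485.3908996582031, 294.95184326171875), 32.896759033203125)
side 251 [0.48323798 0.29357409 0.072     ] ((483.9823303222656, 293.53753662109375), 33.61966323852539)
(array([11.19, -0.14, 13.5 ]), array([0., 0., 0.]))
```

apply_moves([
  [1, 5, 0, 0, 0, 0, 0],
  [1, 11.2, 0, 2, 0, 0, 0],
  [1, 11.2, 0, 8, 0, 0, 0],
  [1, 11.2, 0, 13.5, 0, 0, 0],
  [1, 11.2, 0, 13.5, 0, 0, 0],
  [1, 11.2, 0, 13.5, 0, 0, 0],
])

```text
time_s: 28.62
position: [0.4881, 0.2947, 0.0684]
tcp_rot: [3.141, 0.003, -2.829]
contact_force: [0.0, 0.0, 0.9]
width: 0.0854
```

```bash
python3 - <<'E'
from h import *
p,R=cur();print(p)
c=snap('side','q')
i=cv2.resize(c['img'][205:305,170:303,::-1],(798,600),interpolation=cv2.INTER_CUBIC);i=(255*(i/255.)**.6).astype(np.uint8);cv2.imwrite('pics/q_s.png',i)
print(go([.4865,.294,-.006]))
E
```

```text
[0.48811192 0.2946772  0.06842076]
(array([ 0.3 , -0.03,  7.54]), array([0., 0., 0.]))
```

View pics/q_s.png

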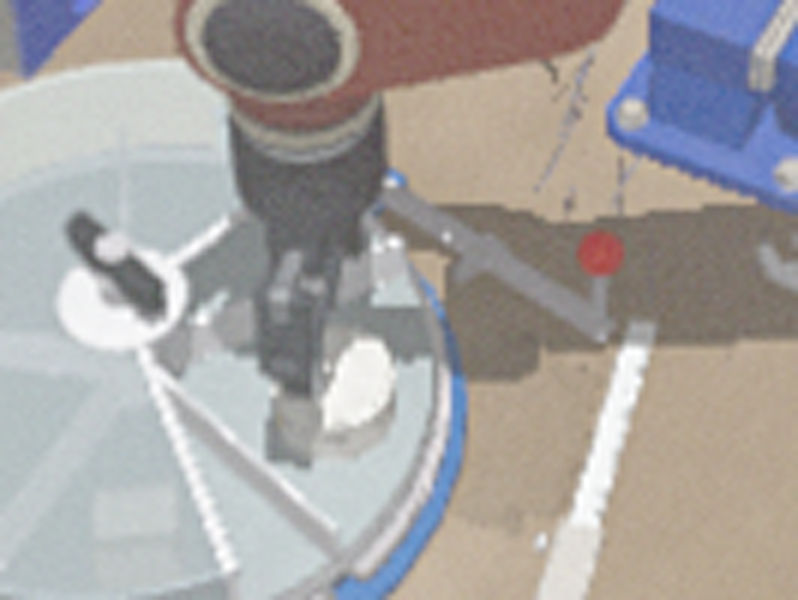

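The fingers straddle the lid at (360,385). I descend and close.

apply_moves([
  [1, 0.1, 0, 2, 0, 0, 0],
  [1, 0.1, 0, 4, 0, 0, 0],
  [1, 0.1, 0, 6, 0, 0, 0],
  [1, 0.1, 0, 7.2, 0, 0, 0],
  [1, 0.1, 0, 7.4, 0, 0, 0],
  [1, 0.1, 0, 7.4, 0, 0, 0],
])

```text
time_s: 29.42
position: [0.4859, 0.2939, -0.0077]
tcp_rot: [3.142, 0.0, -2.828]
contact_force: [-0.0, -0.1, 0.1]
width: 0.0854
```

apply_moves([
  [0, 0, 0, 0, 0, 0, 0],
  [0, 0, 0, 0, 0, 0, 0],
  [0, 0, 0, 0, 0, 0, 0],
  [0, 0, 0, 0, 0, 0, 0],
])

```text
time_s: 29.92
position: [0.4868, 0.2943, -0.0064]
tcp_rot: [3.141, 0.003, -2.828]
contact_force: [-0.7, -0.1, 6.2]
width: 0.0661
```

apply_moves([
  [0, 0, 0, -1, 0, 0, 0],
  [0, 0, 0, -3, 0, 0, 0],
  [0, 0, 0, -6, 0, 0, 0],
  [0, 0, 0, -10, 0, 0, 0],
  [0, 0, 0, -14, 0, 0, 0],
  [0, 0, 0, -18, 0, 0, 0],
  [0, 0, 0, -18, 0, 0, 0],
])

```text
time_s: 30.8
position: [0.4882, 0.2949, 0.1781]
tcp_rot: [3.141, 0.009, -2.828]
contact_force: [0.6, -0.3, -1.3]
width: 0.066
```

```bash
python3 - <<'E'
from h import *
print(sensors.sense()['width'],go([.541,-.389,.175],down(np.radians(-7))))
E
```

```text
0.06599438021093948 (array([ 16.05, -66.69,   0.09]), array([0.01 , 0.005, 2.006]))
```

apply_moves([
  [0, 1, -4, 0, 0, 0, 0.12],
  [0, 2, -8, 0, 0, 0, 0.25],
  [0, 3, -12, 0, 0, 0, 0.37],
  [0, 4, -16, 0, 0, 0, 0.5],
  [0, 5, -20, 0, 0, 0, 0.62],
  [0, 6, -24, 0, 0, 0, 0.75],
  [0, 7, -28, 0, 0, 0, 0.87],
  [0, 8, -32, 0, 0, 0, 1.0],
  [0, 9, -36, 0, 0, 0, 1.12],
  [0, 10, -40, 0, 0, 0, 1.24],
  [0, 11, -44, 0, 0, 0, 1.36],
  [0, 12, -48, 0, 0, 0, 1.48],
  [0, 13, -52, 0, 0, 0, 1.6],
  [0, 14, -56, 0, 0, 0, 1.72],
  [0, 15, -60, 0, 0, 0, 1.84],
  [0, 15.7, -64, 0, 0, 0, 1.95],
  [0, 16, -66.7, 0, 0, 0, 2.006],
  [0, 16, -66.7, 0, 0, 0, 2.006],
  [0, 16, -66.7, 0, 0, 0, 2.006],
])

```text
time_s: 33.17
position: [0.5384, -0.3891, 0.171]
tcp_rot: [-3.14, -0.002, 1.449]
contact_force: [0.4, 0.5, -0.9]
width: 0.0662
```

```bash
python3 tray.py r; python3 - <<'E'
from h import *
print(go([.541,-.389,-.034],down(np.radians(-7))))
E
```

```text
tcp [ 0.5384 -0.3891  0.171 ] [-3.140e+00 -2.000e-03  1.449e+00] 0.06617669692730746 [ 0.4  0.5 -0.9] 33.175
(array([-0.  ,  0.24, 20.57]), array([-0.001, -0.001,  0.001]))
```

View pics/r_side_tray.png

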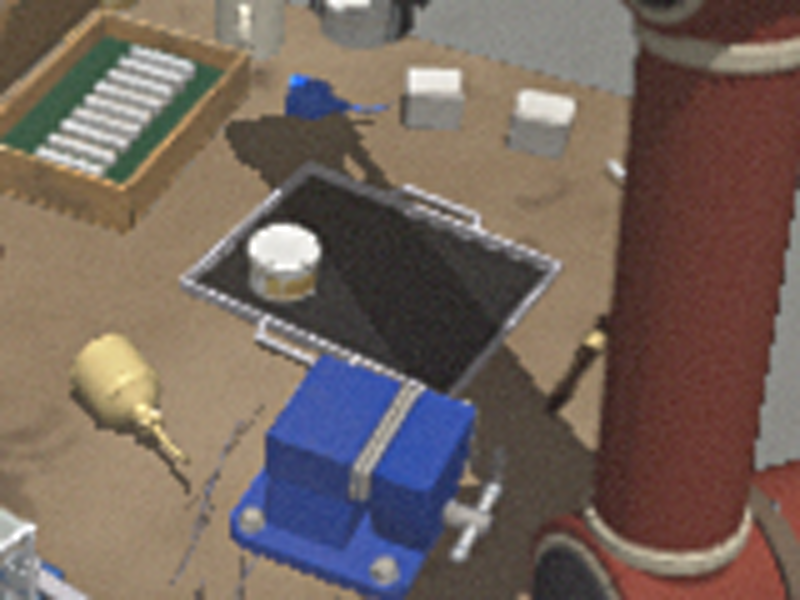

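apply_moves([
  [0, 0, 0.2, 4, 0, 0, 0],
  [0, 0, 0.2, 9, 0, 0, 0],
  [0, 0, 0.2, 14, 0, 0, 0],
  [0, 0, 0.2, 18, 0, 0, 0],
  [0, 0, 0.2, 19.7, 0, 0, 0],
  [0, 0, 0.2, 20.5, 0, 0, 0],
  [0, 0, 0.2, 20.5, 0, 0, 0],
  [0, 0, 0.2, 20.5, 0, 0, 0],
])

```text
time_s: 34.28
position: [0.5422, -0.3915, -0.0306]
tcp_rot: [3.139, 0.002, 1.449]
contact_force: [1.1, -0.0, -1.3]
width: 0.0657
```

apply_moves([
  [0, 0, 0, 0.2, 0, 0, 0],
  [0, 0, 0, 0.4, 0, 0, 0],
  [0, 0, 0, 0.4, 0, 0, 0],
])

```text
time_s: 34.65
position: [0.5408, -0.3903, -0.0369]
tcp_rot: [-3.141, -0.0, 1.449]
contact_force: [0.1, -0.3, -1.6]
width: 0.0661
```

apply_moves([
  [0, 0, 0, 0.2, 0, 0, 0],
  [0, 0, 0, 0.35, 0, 0, 0],
  [0, 0, 0, 0.35, 0, 0, 0],
])

```text
time_s: 35.02
position: [0.5411, -0.3905, -0.0393]
tcp_rot: [3.142, 0.0, 1.449]
contact_force: [-2.2, 2.6, 4.7]
width: 0.0657
```

Contact. I release, rise, and check both tins and the can.

apply_moves([
  [1, 0, 0, 0, 0, 0, 0],
  [1, 0, 0, 0, 0, 0, 0],
  [1, 0, 0, 0, 0, 0, 0],
  [1, 0, 0, -3, 0, 0, 0],
  [1, 0, 0, -8, 0, 0, 0],
  [1, 0, 0, -14, 0, 0, 0],
  [1, 0, 0, -20, 0, 0, 0],
  [1, 0, 0, -20, 0, 0, 0],
])

```text
time_s: 36.02
position: [0.5442, -0.3933, 0.1682]
tcp_rot: [3.13, 0.008, 1.449]
contact_force: [0.4, -0.9, -0.1]
width: 0.0852
```

```bash
python3 tray.py s; python3 - <<'E'
from h import *
ax=np.array([.4815,-.331])
for n in('top','side'):
    c=load(n,'s');P=cloud(c);X,Y,Z=P[...,0],P[...,1],P[...,2]
    for nm,q0,zt in(('grease',(.552,-.290),.043),('paste',(.541,-.390),.039)):
        m=(abs(Z-zt)<.008)&(np.hypot(X-q0[0],Y-q0[1])<.045)
        q=P[m];print(n,nm,m.sum(),q.mean(0).round(4),cv2.minEnclosingCircle((q[:,:2]*1000).astype(np.float32)))
    hsv=cv2.cvtColor(c['img'],cv2.COLOR_RGB2HSV)
    m=((hsv[...,0]>15)&(hsv[...,0]<32)&(hsv[...,1]>60)&(Z>.008)&(np.hypot(X-.58,Y+.06)<.11)&(X<.66)).astype(np.uint8)
    q=P[m>0];print('can',len(q),q.min(0).round(3),q.max(0).round(3))
E
```

```text
tcp [ 0.5442 -0.3933  0.1682] [3.13  0.008 1.449] 0.08519025729995794 [ 0.4 -0.9 -0.1] 36.025
top grease 258 [ 0.5519 -0.2897  0.0421] ((551.4949340820312, -289.7570495605469), 32.017913818359375)
top paste 49 [ 0.5485 -0.4117  0.0382] ((549.13525390625, -395.45989990234375), 31.701745986938477)
can 399 [ 0.496 -0.145  0.008] [0.653 0.039 0.07 ]
side grease 121 [ 0.5488 -0.2851  0.0423] ((547.8703002929688, -287.3283386230469), 34.55389404296875)
side paste 118 [ 0.5375 -0.3879  0.0383] ((539.2203369140625, -388.58843994140625), 36.874820709228516)
can 265 [ 0.503 -0.115  0.008] [0.639 0.01  0.064]
```

View pics/s_top_tray.png

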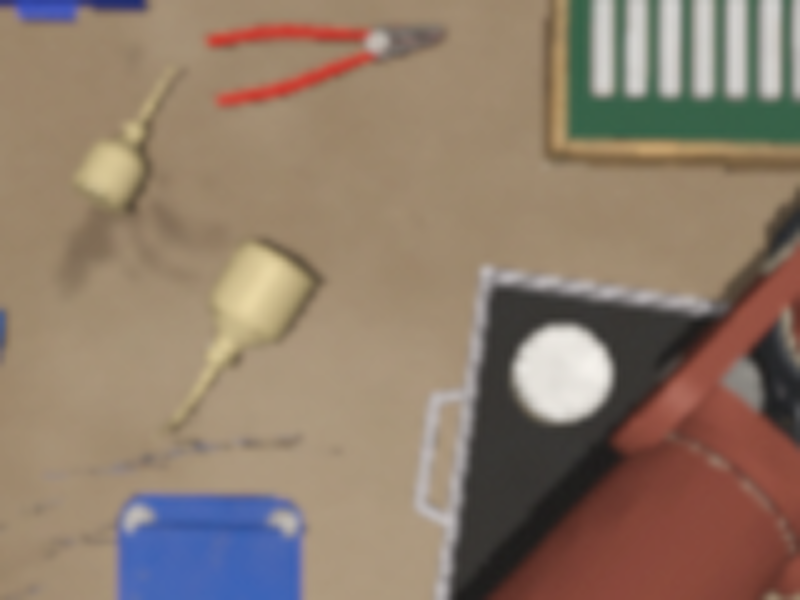

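View pics/s_side_tray.png

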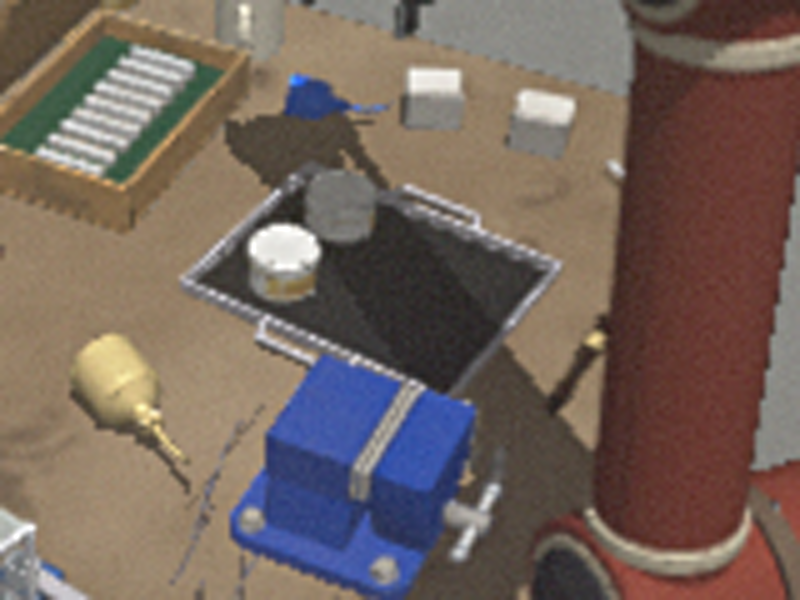

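Both tins stand upright, with the paste tin at side (340,205) and the grease tin at (285,262). Next I measure the can with spout and cone removed by opening the mask.

```bash
python3 - <<'E'
from h import *
for n in('top','side'):
    c=load(n,'s');P=cloud(c);X,Y,Z=P[...,0],P[...,1],P[...,2]
    hsv=cv2.cvtColor(c['img'],cv2.COLOR_RGB2HSV)
    m=((hsv[...,0]>15)&(hsv[...,0]<32)&(hsv[...,1]>60)&(np.hypot(X-.57,Y+.06)<.1)&(X<.66)&(hsv[...,2]>110)).astype(np.uint8)
    k,l,st,_=cv2.connectedComponentsWithStats(m);i=1+np.argmax(st[1:,4]);m=(l==i).astype(np.uint8)
    o=cv2.morphologyEx(m,cv2.MORPH_OPEN,cv2.getStructuringElement(cv2.MORPH_ELLIPSE,(9,9)))
    v,u=np.nonzero(m);Pm=plane(c,u.astype(float),v.astype(float),.031)[:,:2]
    v,u=np.nonzero(o);Po=plane(c,u.astype(float),v.astype(float),.031)[:,:2]
    r=cv2.minAreaRect((Po*1000).astype(np.float32));print(n,len(Pm),len(Po),'rect',r)
    tip=Pm[np.argmax(np.linalg.norm(Pm-Po.mean(0),axis=1))];d=tip-Po.mean(0);print('tip',tip,'drum mean',Po.mean(0),'ang',np.degrees(np.arctan2(d[1],d[0])))
    C=P[(m>0)&(Z>.01)];C=C[np.linalg.norm(C[:,:2]-[.575,-.05],axis=1)<.11]
    for A in np.radians([142,146,150]):
        a=np.array([np.cos(A),np.sin(A)]);b=np.array([-a[1],a[0]])
        s=C[:,:2]@a;t=C[:,:2]@b;s0=s.min()
        print(np.degrees(A),'prof',[(round((lo-0)*1000),round(np.percentile(t[(s-s0>=lo)&(s-s0<lo+.015)],3)*1000),round(np.percentile(t[(s-s0>=lo)&(s-s0<lo+.015)],97)*1000),round(C[(s-s0>=lo)&(s-s0<lo+.015),2].max()*1000)) for lo in np.arange(0,.15,.015) if ((s-s0>=lo)&(s-s0<lo+.015)).sum()>2])
E
```

```text
top 2378 2139 rect ((565.2446899414062, -59.506065368652344), (195.58958435058594, 177.5962677001953), 70.12860107421875)
tip [ 0.64176062 -0.12442676] drum mean [ 0.56569827 -0.05781843] ang -41.20886017067598
142.0 prof [(0, -341, -286, 66), (15, -340, -284, 70), (30, -337, -283, 65), (45, -334, -284, 63), (60, -323, -293, 48), (75, -313, -268, 45), (90, -305, -300, 31), (105, -303, -299, 35), (120, -302, -299, 37), (135, -302, -300, 56)]
146.0 prof [(0, -302, -247, 66), (15, -302, -246, 70), (30, -300, -246, 65), (45, -297, -249, 61), (60, -287, -253, 45), (75, -280, -262, 45), (90, -273, -196, 31), (105, -272, -268, 35), (120, -272, -269, 37), (135, -273, -271, 56)]
150.0 prof [(0, -263, -208, 70), (15, -262, -208, 67), (30, -262, -208, 65), (45, -260, -212, 61), (60, -247, -213, 45), (75, -246, -227, 45), (90, -240, -165, 31), (105, -239, -235, 35), (120, -241, -237, 37), (135, -244, -240, 56)]
side 979 177 rect ((609.671875, -86.90884399414062), (62.22688293457031, 86.97732543945312), 48.158287048339844)
tip [0.48178682 0.03382047] drum mean [ 0.61013865 -0.08490468] ang 137.23124508685422
142.0 prof [(0, -341, -290, 64), (15, -340, -292, 62), (30, -338, -286, 59), (45, -335, -285, 59), (60, -321, -297, 46), (75, -310, -293, 37), (90, -310, -299, 37), (105, -301, -298, 30)]
146.0 prof [(0, -303, -251, 64), (15, -300, -254, 62), (30, -301, -250, 59), (45, -297, -250, 59), (60, -282, -262, 45), (75, -278, -259, 37), (90, -270, -267, 29), (105, -270, -268, 30)]
150.0 prof [(0, -263, -212, 64), (15, -262, -214, 62), (30, -264, -213, 59), (45, -260, -213, 59), (60, -245, -223, 45), (75, -244, -225, 37), (90, -236, -233, 29), (105, -237, -235, 30)]
```

```bash
cat > can.py <<'E'
from h import *
def tool(az,tilt,ysign=1):
    az=np.radians(az);tilt=np.radians(tilt)
    z=np.array([np.sin(tilt)*np.cos(az),np.sin(tilt)*np.sin(az),-np.cos(tilt)])
    y=ysign*np.array([-np.sin(az),np.cos(az),0]); x=np.cross(y,z)
    return Ro.from_matrix(np.stack([x,y,z],1))
def axis(tag,A=148.):
    out=[]
    a=np.array([np.cos(np.radians(A)),np.sin(np.radians(A))]);b=np.array([-a[1],a[0]])
    for n in('top','side'):
        c=load(n,tag);P=cloud(c);X,Y,Z=P[...,0],P[...,1],P[...,2]
        hsv=cv2.cvtColor(c['img'],cv2.COLOR_RGB2HSV)
        m=((hsv[...,0]>15)&(hsv[...,0]<32)&(hsv[...,1]>60)&(np.hypot(X-.57,Y+.06)<.13)&(X<.66)&(Z>.012)).astype(np.uint8)
        k,l,st,_=cv2.connectedComponentsWithStats(m);i=1+np.argmax(st[1:,4]);C=P[l==i]
        s=C[:,:2]@a;t=C[:,:2]@b;s0=np.percentile(s,1);k=(s-s0<.045)
        tm=(np.percentile(t[k],2)+np.percentile(t[k],98))/2
        G=a*(s0+.032)+b*tm;out.append(G);print(n,'bottom s0',s0,'t',tm,'G',G,'width',np.ptp(t[k]))
    return a,out
E
python3 - <<'E'
from can import *
a,o=axis('s')
G=np.array([*np.mean(o,0),.031]);print(G)
R=tool(-32,35,1);d=R.as_matrix()[:,2]
print('y',R.as_matrix()[:,1])
T=G+.029*d
print('real tcp',T)
for back in(.12,.0):
    for nm,off in(('A',.039*d),('B',np.array([0,0,-.039]))): print(back,nm,T-back*d+off,go(T-back*d+off,R))
print(go([.5,-.15,.28],R))
E
```

```text
top bottom s0 -0.5771481312036566 t -0.25507170898281406 G [ 0.59747925 -0.07257142] width 0.060624438117826834
side bottom s0 -0.5776257451115627 t -0.2573052495089061 G [ 0.59906788 -0.07093037] width 0.05932811834363608
[ 0.59827357 -0.07175089  0.031     ]
y [ 5.29919264e-01  8.48048096e-01 -2.77555756e-17]
real tcp [ 0.61237976 -0.08056542  0.00724459]
0.12 A [ 0.5729797  -0.05594553  0.07359591] (array([33.61, -0.93,  8.66]), array([-0.345, -0.542, -1.097]))
0.12 B [ 0.55400931 -0.04409152  0.06654284] (array([34.56, -2.96,  9.36]), array([-0.345, -0.542, -1.097]))
0.0 A [ 0.63135015 -0.09241944 -0.02470234] (array([30.71,  5.29, 18.5 ]), array([-0.345, -0.542, -1.097]))
0.0 B [ 0.61237976 -0.08056542 -0.03175541] (array([31.66,  3.26, 19.2 ]), array([-0.345, -0.542, -1.097]))
(array([ 23.37,  -7.01, -11.98]), array([-0.345, -0.542, -1.097]))
```

apply_moves([
  [1, 0, -1, -6, 0, 0, 0],
  [1, 0, -2, -12, 0, 0, 0],
  [1, 4, -3, -12, -0.05, -0.08, -0.16],
  [1, 8, -4, -12, -0.1, -0.16, -0.32],
  [1, 12, -5, -12, -0.15, -0.24, -0.48],
  [1, 16, -6, -12, -0.2, -0.32, -0.64],
  [1, 20, -7, -12, -0.25, -0.4, -0.8],
  [1, 23.4, -7, -12, -0.3, -0.48, -0.96],
  [1, 23.4, -7, -12, -0.345, -0.542, -1.097],
  [1, 23.4, -7, -12, -0.345, -0.542, -1.097],
  [1, 23.4, -7, -12, -0.345, -0.542, -1.097],
])

```text
time_s: 37.5
position: [0.4997, -0.1499, 0.2784]
tcp_rot: [3.141, 0.607, 2.58]
contact_force: [0.9, 0.2, 0.5]
width: 0.0853
```

```bash
python3 tray.py t; python3 - <<'E'
from can import *
s=sensors.sense();print(s['qpos'].round(2))
a,o=axis('t')
R=tool(-32,35,1);d=R.as_matrix()[:,2];G=np.array([*np.mean(o,0),.031]);T=G+.029*d-.10*d
for nm,off in(('A',.039*d),('B',np.array([0,0,-.039]))): print(nm,go(T+off,R))
E
```

```text
tcp [ 0.4997 -0.1499  0.2784] [3.141 0.607 2.58 ] 0.08533584493515076 [0.9 0.2 0.5] 37.5
[-0.37 -0.7   2.15 -0.12  1.09 -1.35]
top bottom s0 -0.5770213906420512 t -0.25511324990547973 G [ 0.59739378 -0.07246903] width 0.05988907998376922
side bottom s0 -0.5768039086266845 t -0.25617907542373936 G [ 0.59777414 -0.07144991] width 0.05804173286332087
A (array([10.84, 11.79, 19.53]), array([-0.001, -0.003, -0.002]))
B (array([13.08, 11.78, 18.83]), array([-0.001, -0.003, -0.002]))
```

View pics/t_side_tray.png

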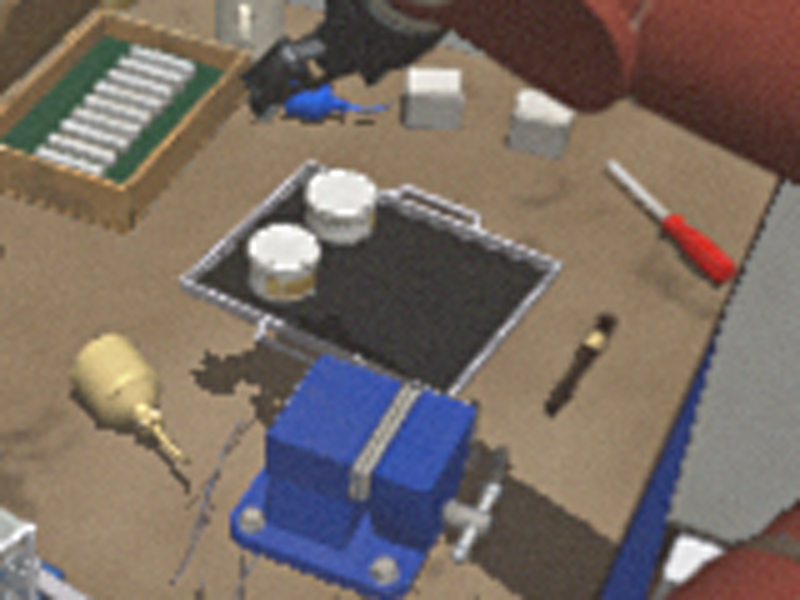

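Tins good. The fingers are visible at crop (265,95). I compare the measured fingertip with the two offset hypotheses.

```bash
python3 - <<'E'
from can import *
p,R=cur();M=R.as_matrix();d=M[:,2]
c=load('side','t');P=cloud(c)
near=np.linalg.norm(P-(p),axis=2)<.12
q=P[near&(P[...,2]>.15)]
# in tool frame relative to reading
L=(q-p)@M
print(len(q)); L=L[np.argsort(-L[:,2])]; print((L[:25]*1000).round())
E
```

```text
45
[[ -1. -47. -52.]
 [ 11.  46. -53.]
 [  8.  45. -56.]
 [  8. -44. -56.]
 [  7.  50. -57.]
 [ 10. -46. -59.]
 [  5. -44. -59.]
 [  2. -45. -59.]
 [ 12.  41. -61.]
 [ 12. -48. -62.]
 [ -1. -45. -63.]
 [  8. -45. -63.]
 [  8.  45. -64.]
 [ -2.  52. -65.]
 [  2.  54. -65.]
 [ 12.  48. -66.]
 [ 11. -51. -66.]
 [ 10. -47. -66.]
 [  8.  50. -67.]
 [  5. -44. -67.]
 [  7.  55. -70.]
 [ 11.  45. -70.]
 [  8. -45. -72.]
 [  8.  50. -77.]
 [ 11. -45. -78.]]
```

The offset is purely along the tool axis (tips at -52 = -39 -13 mm), so hypothesis A holds. I move to 10 cm short of the grasp.

apply_moves([
  [1, 2, 2.4, 2, 0, 0, 0],
  [1, 4.5, 4.8, 5, 0, 0, 0],
  [1, 6.5, 7.2, 9, 0, 0, 0],
  [1, 8.7, 9.6, 13, 0, 0, 0],
  [1, 10.8, 11.8, 17, 0, 0, 0],
  [1, 10.8, 11.8, 19.5, 0, 0, 0],
  [1, 10.8, 11.8, 19.5, 0, 0, 0],
  [1, 10.8, 11.8, 19.5, 0, 0, 0],
])

```text
time_s: 38.6
position: [0.5828, -0.0621, 0.0591]
tcp_rot: [3.141, 0.611, 2.581]
contact_force: [0.3, -0.5, -0.1]
width: 0.0854
```

```bash
python3 tray.py u; python3 - <<'E'
from can import *
c=load('side','u')
i=cv2.resize(c['img'][150:250,190:323,::-1],(798,600),interpolation=cv2.INTER_CUBIC);i=(255*(i/255.)**.6).astype(np.uint8);cv2.imwrite('pics/u_s.png',i)
a,o=axis('t')
R=tool(-32,35,1);d=R.as_matrix()[:,2];G=np.array([*np.mean(o,0),.031]);T=G+.029*d
print(go(T+.039*d,R))
E
```

```text
tcp [ 0.5828 -0.0621  0.0591] [3.141 0.611 2.581] 0.0853892273641709 [ 0.3 -0.5 -0.1] 38.6
top bottom s0 -0.5770213906420512 t -0.25511324990547973 G [ 0.59739378 -0.07246903] width 0.05988907998376922
side bottom s0 -0.5768039086266845 t -0.25617907542373936 G [ 0.59777414 -0.07144991] width 0.05804173286332087
(array([ 0.25, -0.08, 10.19]), array([ 0.001,  0.001, -0.002]))
```

View pics/u_s.png

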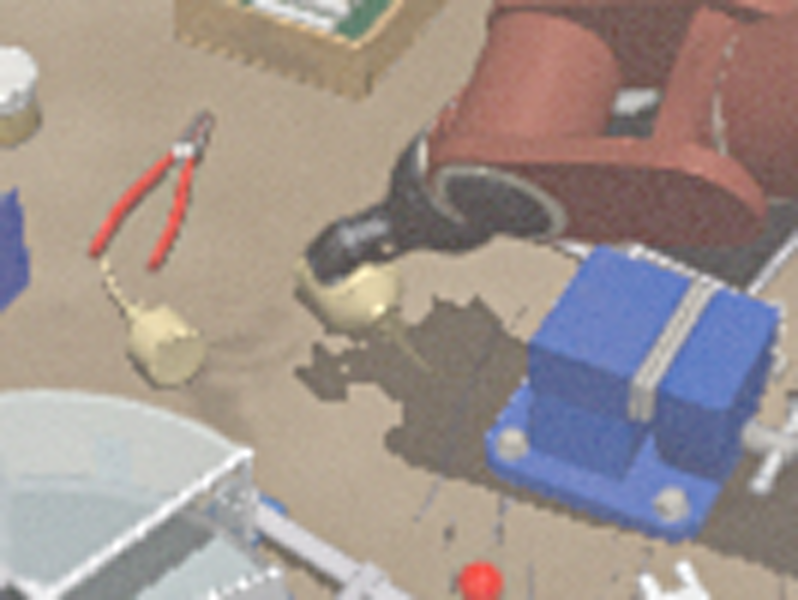

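View pics/u_top_tray.png

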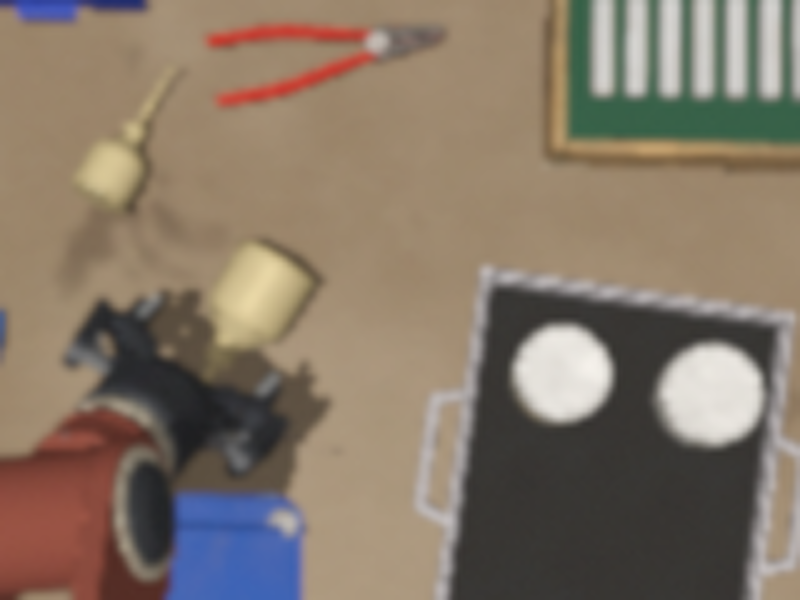

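The jaws, at (150,300) and (270,380), are centred on the can's axis. I advance.

apply_moves([
  [1, 0.1, 0, 3, 0, 0, 0],
  [1, 0.2, 0, 6, 0, 0, 0],
  [1, 0.2, 0, 8, 0, 0, 0],
  [1, 0.2, 0, 9.3, 0, 0, 0],
  [1, 0.2, 0, 10.0, 0, 0, 0],
  [1, 0.2, 0, 10.0, 0, 0, 0],
  [1, 0.2, 0, 10.0, 0, 0, 0],
])

```text
time_s: 39.58
position: [0.6296, -0.0912, -0.0243]
tcp_rot: [3.141, 0.611, 2.583]
contact_force: [0.7, 0.5, -0.1]
width: 0.0854
```

```bash
python3 tray.py v; python3 - <<'E'
from can import *
c=load('side','v')
i=cv2.resize(c['img'][150:250,190:323,::-1],(798,600),interpolation=cv2.INTER_CUBIC);i=(255*(i/255.)**.6).astype(np.uint8);cv2.imwrite('pics/v_s.png',i)
E
```

```text
tcp [ 0.6296 -0.0912 -0.0243] [3.141 0.611 2.583] 0.08537491127096893 [ 0.7  0.5 -0.1] 39.575
```

View pics/v_s.png

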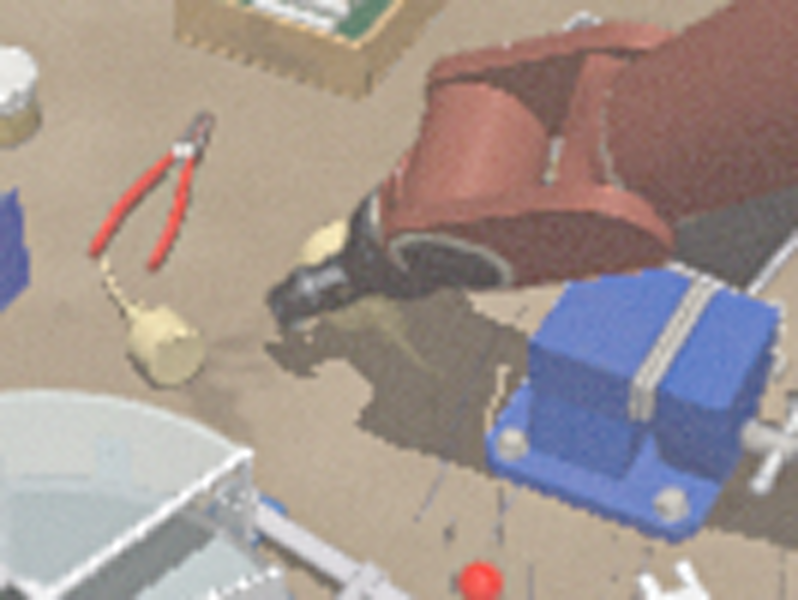

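View pics/v_top_tray.png

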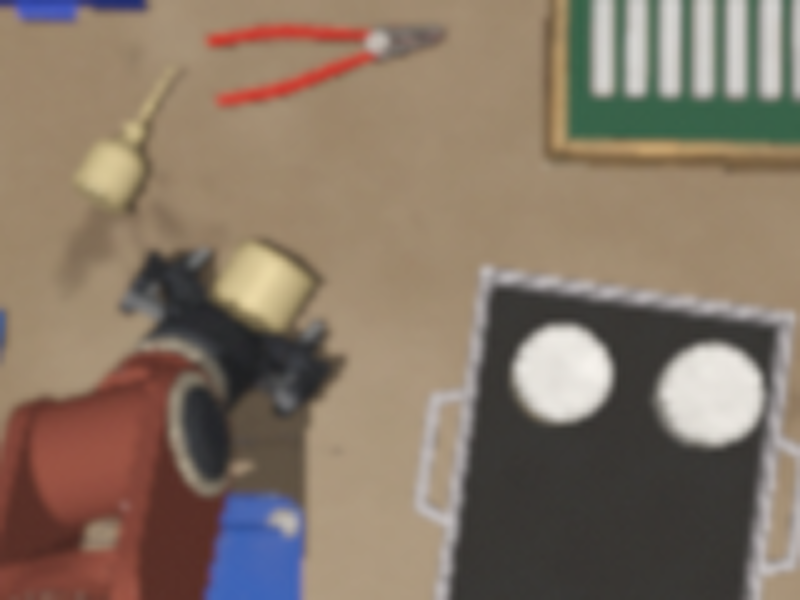

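Fingers straddle the drum, and the force is near zero. Next I close.

apply_moves([
  [0, 0, 0, 0, 0, 0, 0],
  [0, 0, 0, 0, 0, 0, 0],
  [0, 0, 0, 0, 0, 0, 0],
  [0, 0, 0, 0, 0, 0, 0],
  [0, 0, 0, 0, 0, 0, 0],
])

```text
time_s: 40.3
position: [0.6296, -0.0914, -0.0245]
tcp_rot: [3.142, 0.61, 2.583]
contact_force: [-3.2, -0.8, 5.0]
width: 0.0578
```

```bash
python3 - <<'E'
from can import *
p,R=cur();print(go(p+[0,0,.02]),go(p+[0,0,.25]),go([.56,-.2,.25]))
E
```

```text
(array([-1.15,  0.  , -1.64]), array([0., 0., 0.])) (array([-14.33,   0.  , -20.49]), array([0., 0., 0.])) (array([-15.62, -12.9 , -22.57]), array([0., 0., 0.]))
```

apply_moves([
  [0, -0.6, 0, -0.8, 0, 0, 0],
  [0, -1.7, 0, -2.5, 0, 0, 0],
  [0, -3.5, 0, -5, 0, 0, 0],
  [0, -5.7, 0, -8.2, 0, 0, 0],
  [0, -8.5, 0, -12, 0, 0, 0],
  [0, -11.5, 0, -16.4, 0, 0, 0],
  [0, -14.3, 0, -20.5, 0, 0, 0],
  [0, -14.3, 0, -20.5, 0, 0, 0],
  [0, -14.3, 0, -20.5, 0, 0, 0],
])

```text
time_s: 41.42
position: [0.6281, -0.0909, 0.2229]
tcp_rot: [-3.141, 0.607, 2.583]
contact_force: [-0.3, -0.2, -2.2]
width: 0.0581
```

```bash
python3 tray.py w; python3 - <<'E'
from can import *
c=load('side','w')
i=cv2.resize(c['img'][100:220,190:350,::-1],(800,600),interpolation=cv2.INTER_CUBIC);i=(255*(i/255.)**.6).astype(np.uint8);cv2.imwrite('pics/w_s.png',i)
print(sensors.sense()['qpos'].round(2))
E
```

```text
tcp [ 0.6281 -0.0909  0.2229] [-3.141  0.607  2.583] 0.05811578521459532 [-0.3 -0.2 -2.2] 41.425
[-0.15 -0.3   1.98 -0.29  0.92 -1.04]
```

View pics/w_s.png

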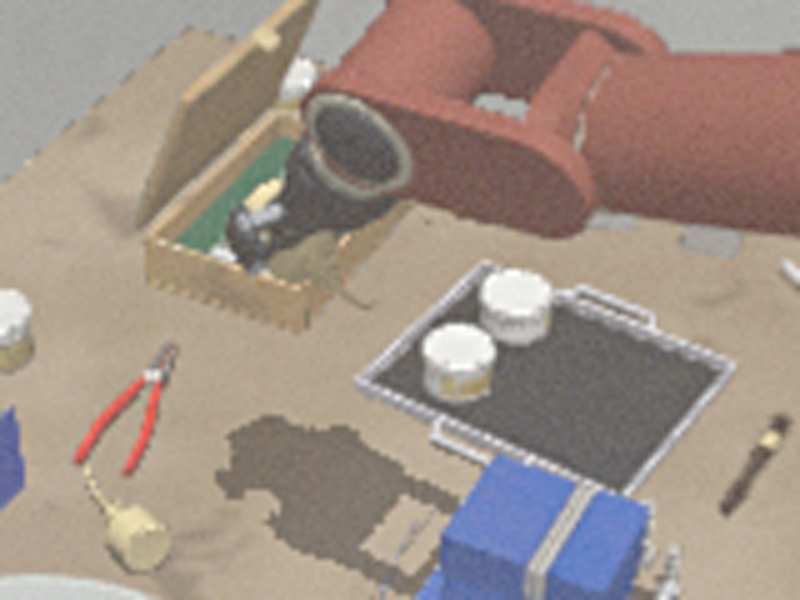

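View pics/w_top_tray.png

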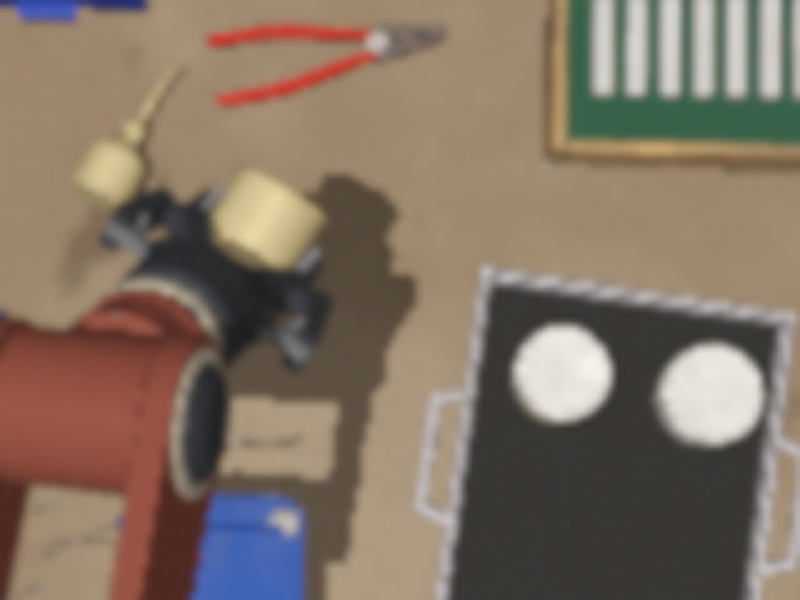

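Can held at width 58 mm. Roll 180° about the tool axis.

apply_moves([
  [0, 0, 0, 0, 0, 0, 0.17],
  [0, 0, 0, 0, 0, 0, 0.35],
  [0, 0, 0, 0, 0, 0, 0.52],
  [0, 0, 0, 0, 0, 0, 0.7],
  [0, 0, 0, 0, 0, 0, 0.87],
  [0, 0, 0, 0, 0, 0, 1.05],
  [0, 0, 0, 0, 0, 0, 1.22],
  [0, 0, 0, 0, 0, 0, 1.4],
  [0, 0, 0, 0, 0, 0, 1.57],
  [0, 0, 0, 0, 0, 0, 1.75],
  [0, 0, 0, 0, 0, 0, 1.92],
  [0, 0, 0, 0, 0, 0, 2.09],
  [0, 0, 0, 0, 0, 0, 2.27],
  [0, 0, 0, 0, 0, 0, 2.44],
  [0, 0, 0, 0, 0, 0, 2.62],
  [0, 0, 0, 0, 0, 0, 2.79],
  [0, 0, 0, 0, 0, 0, 2.97],
  [0, 0, 0, 0, 0, 0, 3.1416],
  [0, 0, 0, 0, 0, 0, 3.1416],
  [0, 0, 0, 0, 0, 0, 3.1416],
])

```text
time_s: 44.02
position: [0.6285, -0.0911, 0.2231]
tcp_rot: [3.139, -0.607, -0.555]
contact_force: [-0.1, 0.7, -2.3]
width: 0.058
```

```bash
python3 tray.py x; python3 - <<'E'
from can import *
c=load('side','x')
i=cv2.resize(c['img'][80:200,190:350,::-1],(800,600),interpolation=cv2.INTER_CUBIC);i=(255*(i/255.)**.6).astype(np.uint8);cv2.imwrite('pics/x_s.png',i)
print(sensors.sense()['qpos'].round(2))
p,R=cur();print(R.as_matrix().round(3))
E
```

```text
tcp [ 0.6285 -0.0911  0.2231] [ 3.139 -0.607 -0.555] 0.05795176288139785 [-0.1  0.7 -2.3] 44.025
[-0.15 -0.3   1.98 -0.29  0.92  2.1 ]
[[ 0.697 -0.529  0.484]
 [-0.434 -0.848 -0.303]
 [ 0.572  0.001 -0.821]]
```

View pics/x_s.png

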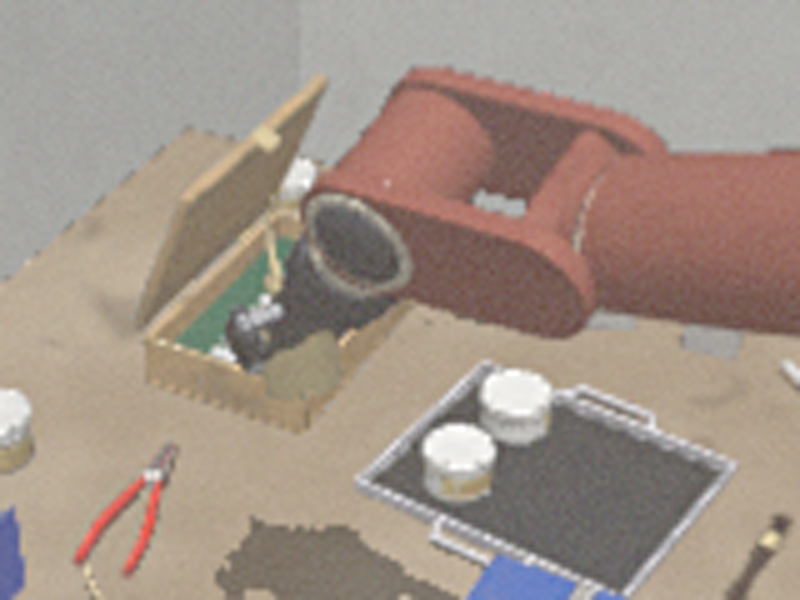

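The can's bottom is at (300,365), and the spout points up at (275,255). I work out the placing pose.

```bash
cat > plc.py <<'E'
from can import *
p,R=cur()
C=np.array([.4371,-.3255]);az=-36.7
for tilt,zz in((57,.15),(57,.02),(57,0)):
    Rf=tool(az,tilt,-1);d=Rf.as_matrix()[:,2]
    G=np.array([*C,.003+.032+zz]);T=G+(.029+.039)*d
    print(tilt,zz,T.round(4),go(T,Rf))
E
python3 plc.py
```

```text
57 0.15 [ 0.4828 -0.3596  0.148 ] (array([-2.88, 30.49,  7.31]), array([-0.059,  0.386,  0.059]))
57 0.02 [ 0.4828 -0.3596  0.018 ] (array([-10.31,  30.47,  17.98]), array([-0.059,  0.386,  0.059]))
57 0 [ 0.4828 -0.3596 -0.002 ] (array([-11.45,  30.47,  19.62]), array([-0.059,  0.386,  0.059]))
```

apply_moves([
  [0, 0, 3, 0, 0, 0.04, 0],
  [0, -0.3, 6, 0, -0.01, 0.08, 0.01],
  [0, -0.6, 9.5, 0.5, -0.02, 0.13, 0.02],
  [0, -1, 13, 1, -0.03, 0.18, 0.03],
  [0, -1.3, 16.5, 2, -0.03, 0.22, 0.03],
  [0, -1.6, 20, 3, -0.04, 0.27, 0.04],
  [0, -2, 23.5, 4, -0.05, 0.31, 0.05],
  [0, -2.4, 27, 5.5, -0.055, 0.35, 0.055],
  [0, -2.9, 30.5, 7.3, -0.059, 0.386, 0.059],
  [0, -2.9, 30.5, 7.3, -0.059, 0.386, 0.059],
  [0, -2.9, 30.5, 7.3, -0.059, 0.386, 0.059],
])

```text
time_s: 45.5
position: [0.4818, -0.3596, 0.1471]
tcp_rot: [-3.14, -0.994, -0.644]
contact_force: [-0.3, -0.7, -2.0]
width: 0.0582
```

```bash
python3 tray.py y; python3 plc.py; python3 -c "
from h import *;print(sensors.sense()['qpos'].round(2))"
```

```text
tcp [ 0.4818 -0.3596  0.1471] [-3.14  -0.994 -0.644] 0.05823837305097069 [-0.3 -0.7 -2. ] 45.5
57 0.15 [ 0.4828 -0.3596  0.148 ] (array([-0.06,  0.02,  0.06]), array([ 0.   , -0.001, -0.001]))
57 0.02 [ 0.4828 -0.3596  0.018 ] (array([-10.96,   0.03,   7.13]), array([ 0.   , -0.001, -0.001]))
57 0 [ 0.4828 -0.3596 -0.002 ] (array([-12.64,   0.03,   8.22]), array([ 0.   , -0.001, -0.001]))
[-0.86 -0.55  2.44  0.61  0.33  0.87]
```

View pics/y_side_tray.png

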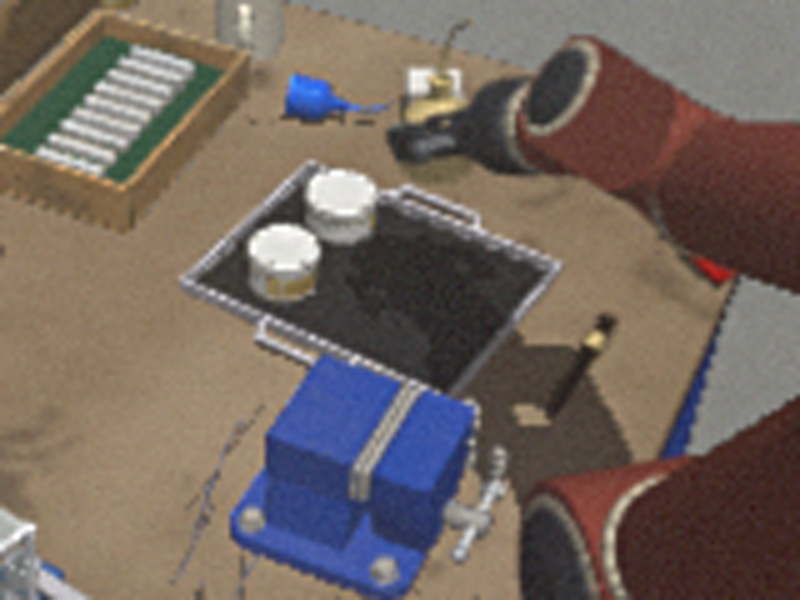

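View pics/y_top_tray.png

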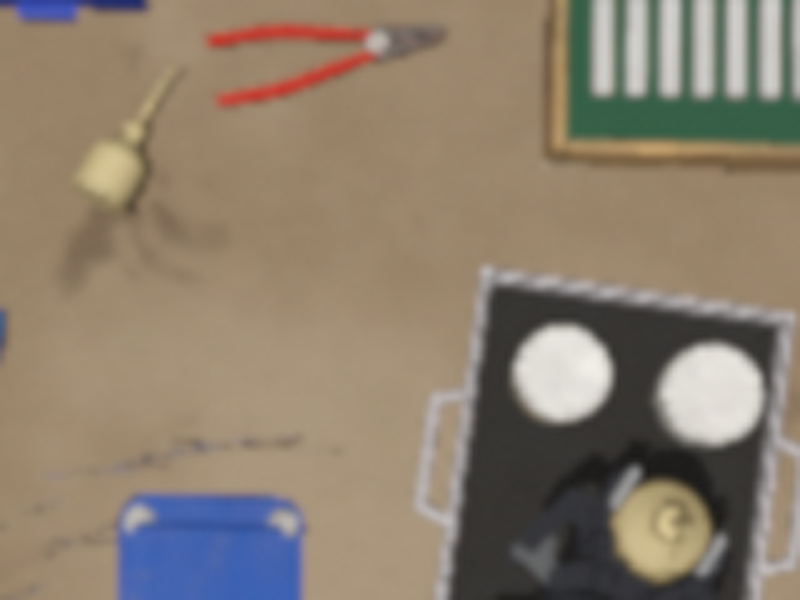

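The can is upright above the tray, at top (660,530). But j3 and j5 are near their limits, so lowering in this pose would hit them. With link lengths estimated from the joint readings, a tool azimuth of about 0° bends the wrist sideways and stays in range. I re-aim in the air first.

```bash
sed -i 's/^C=.*/C=np.array([.4418,-.3261]);az=0/' plc.py; sed -i 's/tilt,zz in.*:/tilt,zz in((57,.15),(57,.1),(57,.05),(57,.01),(57,0)):/' plc.py; python3 plc.py
python3 - <<'E'
from can import *
p,R=cur();C=np.array([.4418,-.3261])
for i,az in enumerate(np.linspace(-36.7,0,7)[1:]):
    Rf=tool(az,57,-1);d=Rf.as_matrix()[:,2];G=np.array([*C,.035+.15]);print(az.round(1),*go(G+.068*d,Rf))
E
```

```text
57 0.15 [ 0.4988 -0.3261  0.148 ] (array([-0.45, -3.62, -0.55]), array([ 0.538, -0.001, -0.35 ]))
57 0.1 [ 0.4988 -0.3261  0.098 ] (array([-4.65, -3.61,  2.17]), array([ 0.538, -0.001, -0.35 ]))
57 0.05 [ 0.4988 -0.3261  0.048 ] (array([-8.84, -3.61,  4.89]), array([ 0.538, -0.001, -0.35 ]))
57 0.01 [ 0.4988 -0.3261  0.008 ] (array([-12.2 ,  -3.61,   7.07]), array([ 0.538, -0.001, -0.35 ]))
57 0 [ 0.4988 -0.3261 -0.002 ] (array([-13.04,  -3.61,   7.61]), array([ 0.538, -0.001, -0.35 ]))
-30.6 [ 0.15 -0.82  0.38] [ 0.09  -0.001 -0.059]
-24.5 [ 0.1  -1.42  0.29] [ 0.179 -0.001 -0.117]
-18.4 [ 0.01 -2.    0.16] [ 0.269 -0.001 -0.175]
-12.2 [-0.11 -2.57 -0.03] [ 0.359 -0.001 -0.233]
-6.1 [-0.27 -3.11 -0.26] [ 0.448 -0.001 -0.291]
0.0 [-0.45 -3.62 -0.55] [ 0.538 -0.001 -0.35 ]
```

apply_moves([
  [0, 0.1, -0.8, 0.4, 0.09, 0, -0.06],
  [0, 0.1, -1.4, 0.3, 0.18, 0, -0.12],
  [0, 0, -2.0, 0.2, 0.27, 0, -0.175],
  [0, -0.1, -2.6, 0, 0.36, 0, -0.233],
  [0, -0.3, -3.1, -0.3, 0.45, 0, -0.29],
  [0, -0.45, -3.6, -0.55, 0.538, 0, -0.35],
  [0, -0.45, -3.6, -0.55, 0.538, 0, -0.35],
  [0, -0.45, -3.6, -0.55, 0.538, 0, -0.35],
])

```text
time_s: 46.6
position: [0.4988, -0.326, 0.1477]
tcp_rot: [3.14, -0.995, 0.001]
contact_force: [-0.8, 0.1, -2.3]
width: 0.0582
```

```bash
python3 tray.py z; python3 plc.py; python3 -c "
from h import *;print(sensors.sense()['qpos'].round(2))
c=load('side','z');i=cv2.resize(c['img'][60:180,260:420,::-1],(800,600),interpolation=cv2.INTER_CUBIC);cv2.imwrite('pics/z_s.png',i)"
```

```text
tcp [ 0.4988 -0.326   0.1477] [ 3.14e+00 -9.95e-01  1.00e-03] 0.05815320317817365 [-0.8  0.1 -2.3] 46.6
57 0.15 [ 0.4988 -0.3261  0.148 ] (array([ 0.04,  0.06, -0.01]), array([-0.   , -0.001,  0.   ]))
57 0.1 [ 0.4988 -0.3261  0.098 ] (array([-4.16,  0.06,  2.7 ]), array([-0.   , -0.001,  0.   ]))
57 0.05 [ 0.4988 -0.3261  0.048 ] (array([-8.36,  0.06,  5.42]), array([-0.   , -0.001,  0.   ]))
57 0.01 [ 0.4988 -0.3261  0.008 ] (array([-11.71,   0.06,   7.6 ]), array([-0.   , -0.001,  0.   ]))
57 0 [ 0.4988 -0.3261 -0.002 ] (array([-12.55,   0.06,   8.14]), array([-0.   , -0.001,  0.   ]))
[-1.14 -0.32  2.28  1.12  1.01 -0.13]
```

View pics/z_s.png

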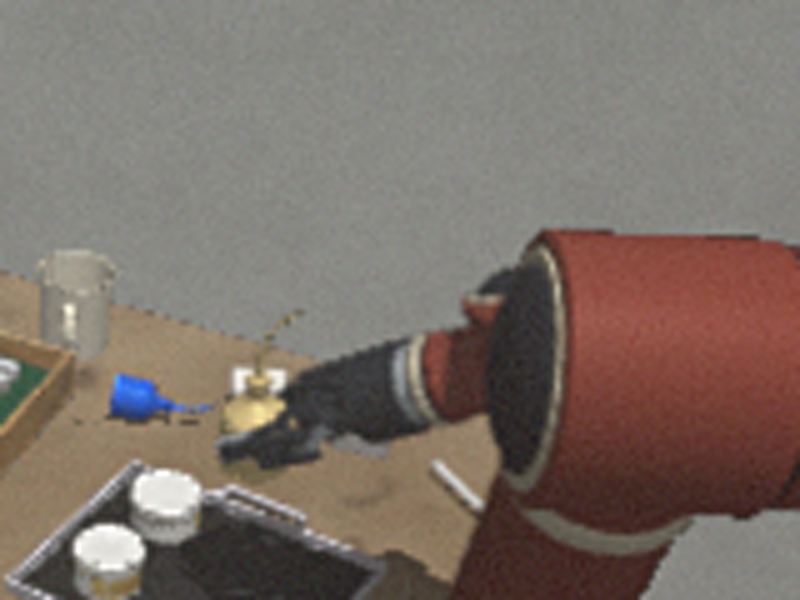

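Joints are comfortable. I lower in steps.

apply_moves([
  [0, -2.1, 0, 1.4, 0, 0, 0],
  [0, -4.2, 0, 2.7, 0, 0, 0],
  [0, -6.3, 0, 4.1, 0, 0, 0],
  [0, -8.4, 0, 5.4, 0, 0, 0],
  [0, -8.4, 0, 5.4, 0, 0, 0],
  [0, -8.4, 0, 5.4, 0, 0, 0],
])

```text
time_s: 47.45
position: [0.4987, -0.3265, 0.0489]
tcp_rot: [3.14, -0.997, 0.001]
contact_force: [0.5, -1.1, -2.5]
width: 0.0581
```

```bash
python3 tray.py aa; python3 plc.py; python3 -c "
from h import *;print(sensors.sense()['qpos'].round(2))
c=load('side','aa');i=cv2.resize(c['img'][90:210,260:420,::-1],(800,600),interpolation=cv2.INTER_CUBIC);cv2.imwrite('pics/aa_s.png',i)"
```

```text
tcp [ 0.4987 -0.3265  0.0489] [ 3.14e+00 -9.97e-01  1.00e-03] 0.05814597647480584 [ 0.5 -1.1 -2.5] 47.45
57 0.15 [ 0.4988 -0.3261  0.148 ] (array([ 8.28, -0.07, -5.34]), array([ 0.001, -0.003,  0.002]))
57 0.1 [ 0.4988 -0.3261  0.098 ] (array([ 4.08, -0.09, -2.62]), array([ 0.001, -0.003,  0.002]))
57 0.05 [ 0.4988 -0.3261  0.048 ] (array([-0.12, -0.1 ,  0.09]), array([ 0.001, -0.003,  0.002]))
57 0.01 [ 0.4988 -0.3261  0.008 ] (array([-3.48, -0.11,  2.26]), array([ 0.001, -0.003,  0.002]))
57 0 [ 0.4988 -0.3261 -0.002 ] (array([-4.32, -0.11,  2.8 ]), array([ 0.001, -0.003,  0.002]))
[-1.14 -0.09  2.3   1.28  0.92 -0.42]
```

View pics/aa_s.png

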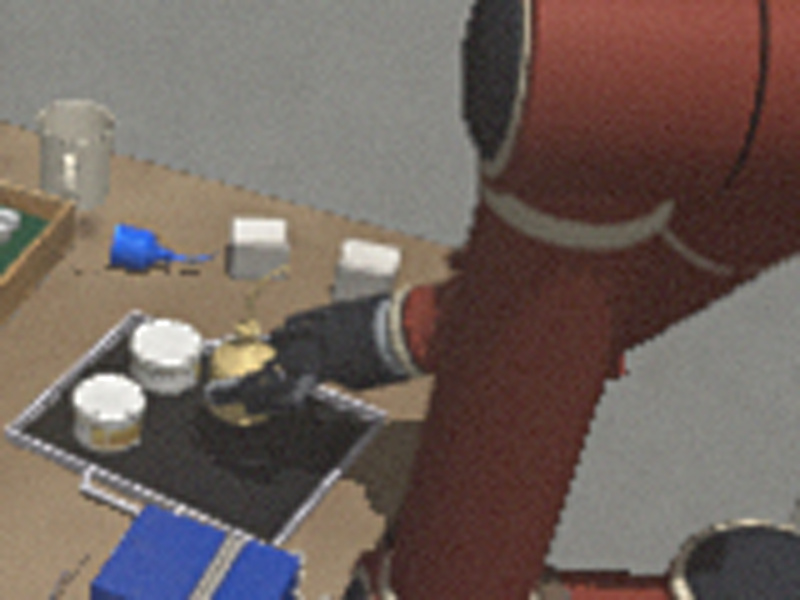

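View pics/aa_top_tray.png

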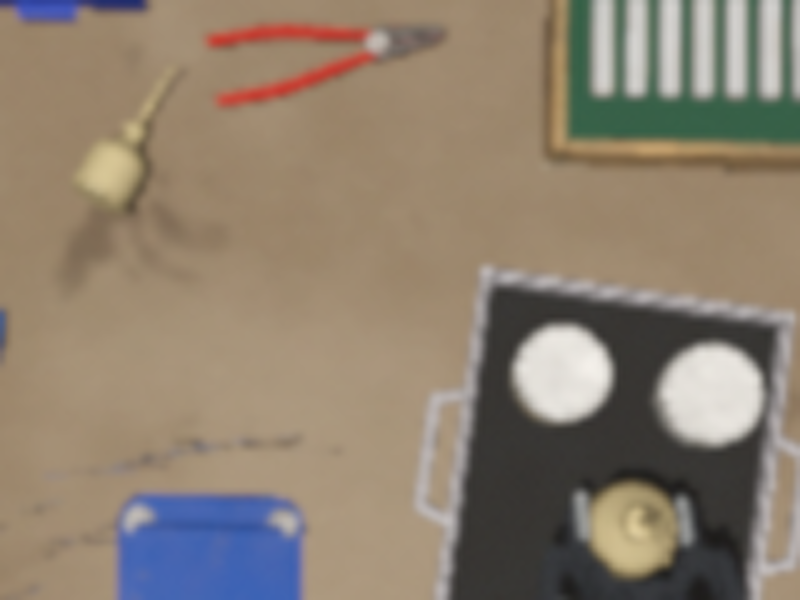

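apply_moves([
  [0, -1.2, -0.1, 0.8, 0, 0, 0],
  [0, -2.4, -0.1, 1.6, 0, 0, 0],
  [0, -3.4, -0.1, 2.2, 0, 0, 0],
  [0, -3.9, -0.1, 2.5, 0, 0, 0],
  [0, -3.9, -0.1, 2.5, 0, 0, 0],
  [0, -3.9, -0.1, 2.5, 0, 0, 0],
])

```text
time_s: 48.3
position: [0.5, -0.3265, 0.0054]
tcp_rot: [3.14, -1.003, 0.002]
contact_force: [-1.5, 3.4, 9.1]
width: 0.0577
```

apply_moves([
  [0, -0.2, 0, 0.13, 0, 0, 0],
  [0, -0.2, 0, 0.13, 0, 0, 0],
])

```text
time_s: 48.55
position: [0.5011, -0.327, 0.0055]
tcp_rot: [3.14, -1.008, 0.003]
contact_force: [-7.4, 5.2, 19.2]
width: 0.0577
```

Contact at a reading of 0.0055, a little early. I back off 2 mm and look before releasing.

apply_moves([
  [0, 0.2, 0, -0.13, 0, 0, 0],
  [0, 0.2, 0, -0.13, 0, 0, 0],
])

```text
time_s: 48.8
position: [0.4999, -0.3272, 0.0053]
tcp_rot: [3.138, -1.003, 0.003]
contact_force: [-1.2, 1.6, 9.4]
width: 0.0578
```

```bash
python3 tray.py ab; python3 -c "
from h import *;print(sensors.sense()['qpos'].round(2))
c=load('side','ab');i=cv2.resize(c['img'][130:205,280:380,::-1],(800,600),interpolation=cv2.INTER_CUBIC);i=(255*(i/255.)**.6).astype(np.uint8);cv2.imwrite('pics/ab_s.png',i)"
```

```text
tcp [ 0.4999 -0.3272  0.0053] [ 3.138e+00 -1.003e+00  3.000e-03] 0.05782839700392522 [-1.2  1.6  9.4] 48.8
[-1.14  0.04  2.29  1.38  0.89 -0.56]
```

View pics/ab_s.png

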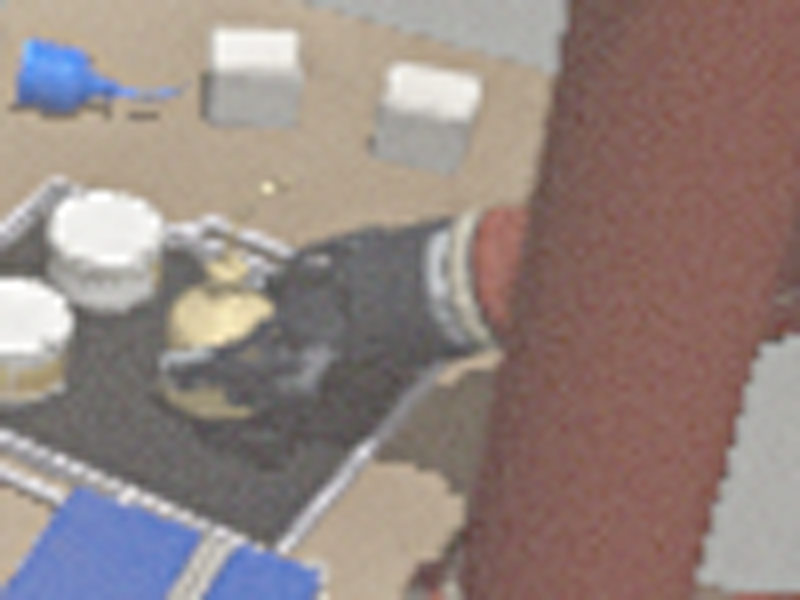

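View pics/ab_top_tray.png

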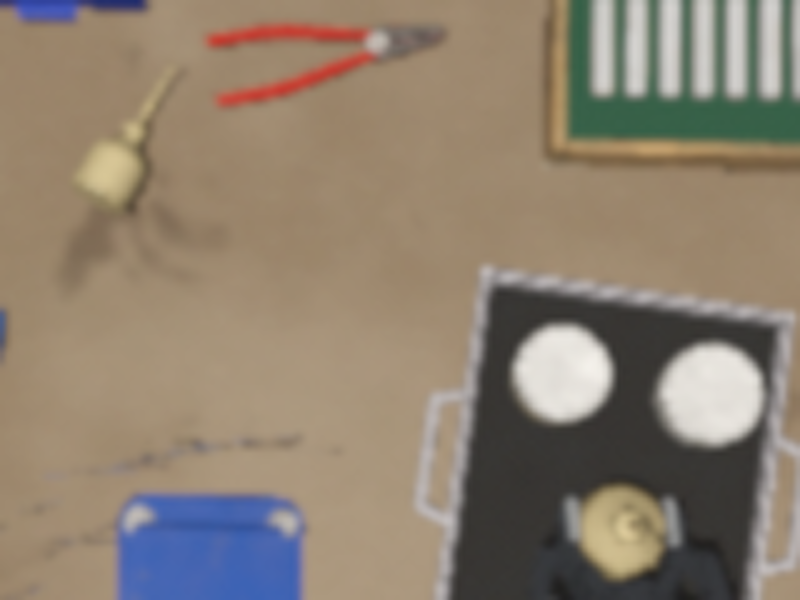

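The can is on the floor with at most a few degrees of lean, and it will settle flat. I release, then back straight out along the tool axis.

apply_moves([
  [0.3, 0, 0, 0, 0, 0, 0],
  [1, 0, 0, 0, 0, 0, 0],
  [1, 0, 0, 0, 0, 0, 0],
  [1, 0, 0, 0, 0, 0, 0],
  [1, 0, 0, 0, 0, 0, 0],
])

```text
time_s: 49.52
position: [0.4979, -0.3251, 0.0012]
tcp_rot: [-3.141, -0.996, -0.001]
contact_force: [-0.4, 0.4, -0.5]
width: 0.0856
```

```bash
python3 tray.py ac; python3 -c "
from h import *
c=load('side','ac');i=cv2.resize(c['img'][130:205,280:380,::-1],(800,600),interpolation=cv2.INTER_CUBIC);i=(255*(i/255.)**.6).astype(np.uint8);cv2.imwrite('pics/ac_s.png',i)"
```

```text
tcp [ 0.4979 -0.3251  0.0012] [-3.141e+00 -9.960e-01 -1.000e-03] 0.08562534346372998 [-0.4  0.4 -0.5] 49.525
```

View pics/ac_s.png

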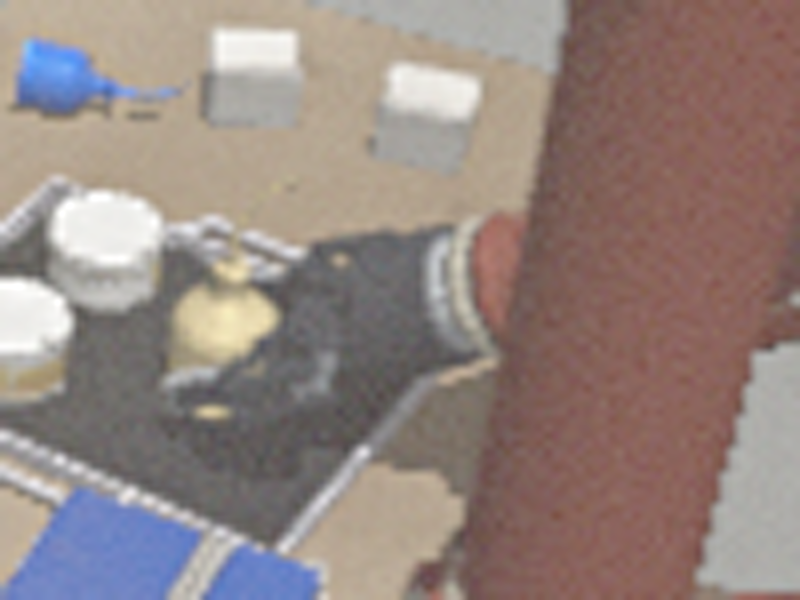

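View pics/ac_top_tray.png

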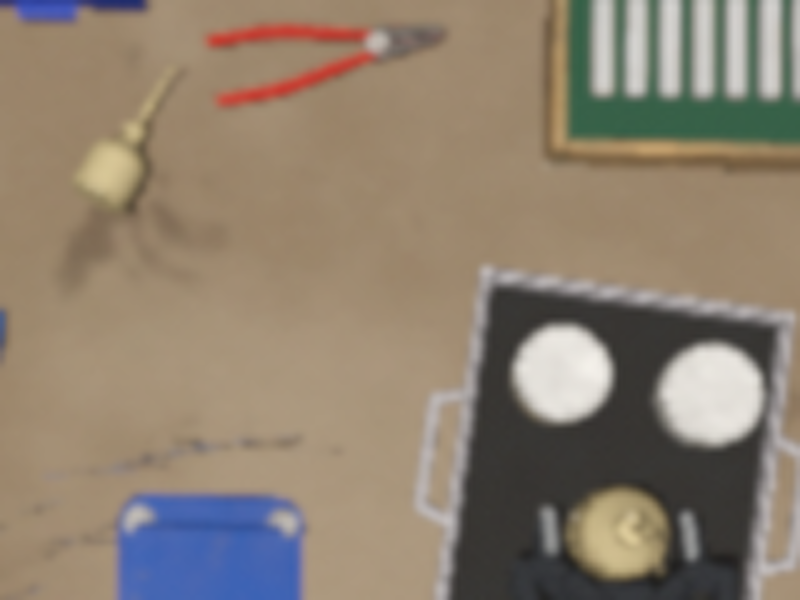

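apply_moves([
  [1, 0, 0, -1, 0, 0, 0],
  [1, 0, 0, -2.5, 0, 0, 0],
  [1, 0, 0, -4.5, 0, 0, 0],
  [1, 0, 0, -6.5, 0, 0, 0],
  [1, 0, 0, -8.5, 0, 0, 0],
  [1, 0, 0, -8.5, 0, 0, 0],
])

```text
time_s: 50.38
position: [0.426, -0.3264, 0.0486]
tcp_rot: [3.137, -0.997, 0.002]
contact_force: [1.3, -0.0, 0.6]
width: 0.0848
```

```bash
python3 tray.py ad; python3 -c "
from h import *
print(sensors.sense()['qpos'].round(2));p,R=cur();print(go(p+[-.03,0,.0]),go(p+[-.03,.0,.2]))"
```

```text
tcp [ 0.426  -0.3264  0.0486] [ 3.137e+00 -9.970e-01  2.000e-03] 0.08479702764492124 [ 1.3 -0.   0.6] 50.375
[-1.32 -0.19  2.39  1.2   1.06 -0.46]
(array([-1.63,  0.  , -2.52]), array([0., 0., 0.])) (array([ 1.516e+01,  1.000e-02, -1.339e+01]), array([0., 0., 0.]))
```

View pics/ad_top_tray.png

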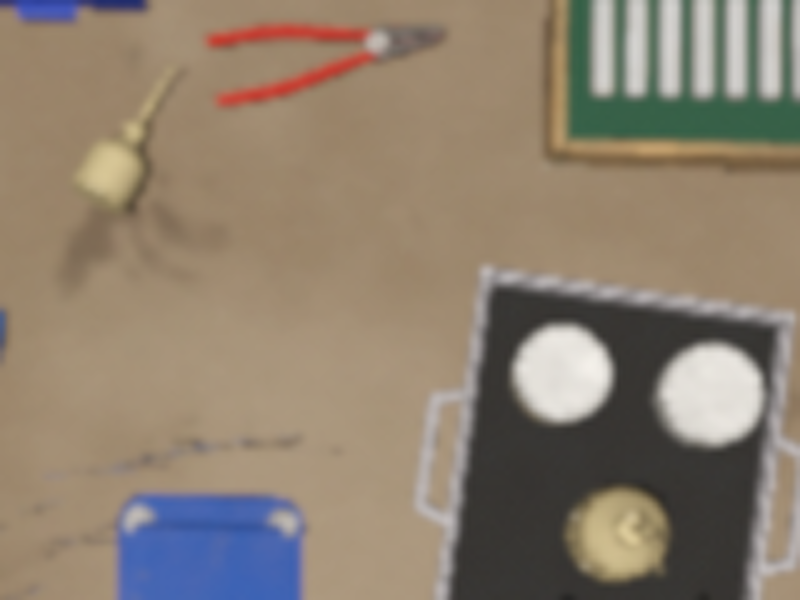

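View pics/ad_side_tray.png

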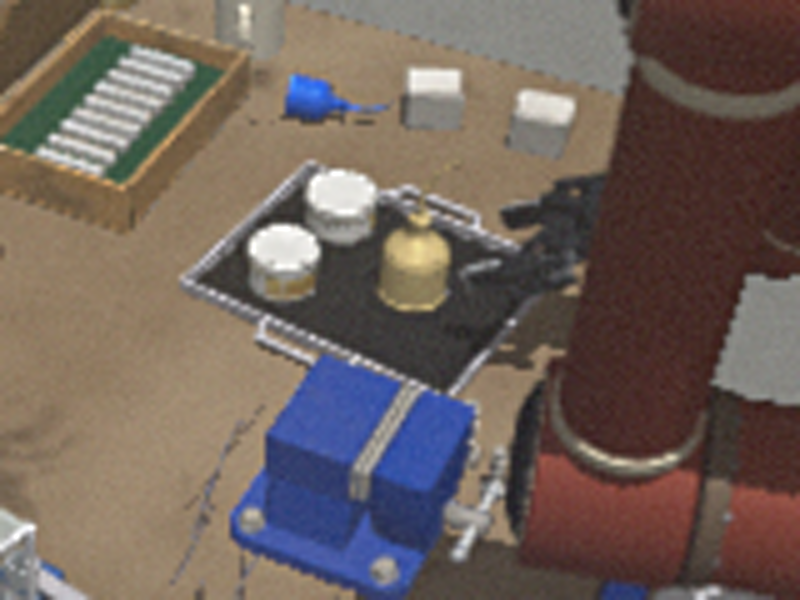

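All three stand upright in the tray, with the can at side (415,265). I raise the arm and reorient to vertical for the lever.

apply_moves([
  [1, -0.8, 0, -1.3, 0, 0, 0],
  [1, 2.5, 0, -5, 0, 0, 0],
  [1, 7, 0, -8, 0, 0, 0],
  [1, 11, 0, -11, 0, 0, 0],
  [1, 15, 0, -13.4, 0, 0, 0],
  [1, 15, 0, -13.4, 0, 0, 0],
])

```text
time_s: 51.22
position: [0.3966, -0.3267, 0.2513]
tcp_rot: [3.127, -0.998, 0.013]
contact_force: [0.8, -1.2, -0.2]
width: 0.0855
```

```bash
python3 - <<'E'
from can import *
s=sensors.sense();print(s['qpos'].round(2),s['position'])
# reading = real + .039 d ; vertical target over knob
for ja in(-105,75):
    print(ja,go([.42,-.12,.25],down(np.radians(ja))))
E
```

```text
[-1.41 -0.64  2.31  1.01  1.37 -0.  ] [ 0.39660564 -0.32671757  0.25130709]
-105 (array([  1.31, -20.67,   1.96]), array([-0.124, -0.994,  0.245]))
75 (array([  1.31, -20.67,   1.96]), array([ 1.391, -0.173, -2.547]))
```

apply_moves([
  [1, 0.1, -2.5, 0.2, -0.01, -0.12, 0.03],
  [1, 0.3, -5, 0.4, -0.03, -0.24, 0.06],
  [1, 0.5, -7.5, 0.7, -0.045, -0.36, 0.09],
  [1, 0.6, -10, 1, -0.06, -0.48, 0.12],
  [1, 0.8, -12.5, 1.2, -0.075, -0.6, 0.15],
  [1, 1, -15, 1.4, -0.09, -0.72, 0.18],
  [0.6, 1.1, -17.5, 1.7, -0.105, -0.85, 0.21],
  [0.6, 1.3, -20.7, 2, -0.124, -0.994, 0.245],
  [0.6, 1.3, -20.7, 2, -0.124, -0.994, 0.245],
  [0.6, 1.3, -20.7, 2, -0.124, -0.994, 0.245],
  [0.6, 1.3, -20.7, 2, -0.124, -0.994, 0.245],
])

```text
time_s: 52.6
position: [0.4188, -0.1188, 0.2458]
tcp_rot: [-3.134, 0.005, -0.264]
contact_force: [-0.6, 0.1, 0.8]
width: 0.0514
```

```bash
python3 - <<'E'
from can import *
s=sensors.sense();print(s['qpos'].round(2),s['position'],s['tcp_rot'])
c=snap('side','ae');snap('top','ae')
hsv=cv2.cvtColor(c['img'],cv2.COLOR_RGB2HSV);P=cloud(c)
m=((hsv[...,0]<6)|(hsv[...,0]>174))&(hsv[...,1]>170)&(hsv[...,2]>120)&(np.hypot(P[...,0]-.4,P[...,1]-.19)<.08)
v,u=np.nonzero(m);q=plane(c,u.mean(),v.mean(),.086);print('knob',len(u),q)
R=down(np.radians(-105))
for z in(.13,.08,.029): print(go([.39,.160,z],R))
E
python3 mag.py af
```

```text
[-0.45 -0.45  1.96  0.01  1.64  1.38] [ 0.41884793 -0.11882408  0.24582588] [-3.13414038  0.00506101 -0.26446885]
knob 37 [0.3893705  0.15950165 0.086     ]
(array([-10.06, -26.08,  11.87]), array([-0.007,  0.004, -0.003]))
(array([-10.04, -26.05,  16.87]), array([-0.007,  0.004, -0.003]))
(array([-10.02, -26.01,  21.97]), array([-0.007,  0.004, -0.003]))
tcp [ 0.419  -0.119   0.2464] [-3.134  0.004 -0.265]
top handle [0.59296212 0.32599076] 162.66802770618918 110
side handle [0.59112681 0.32953853] 164.0500908901011 103
```

View pics/af_top_mag.png

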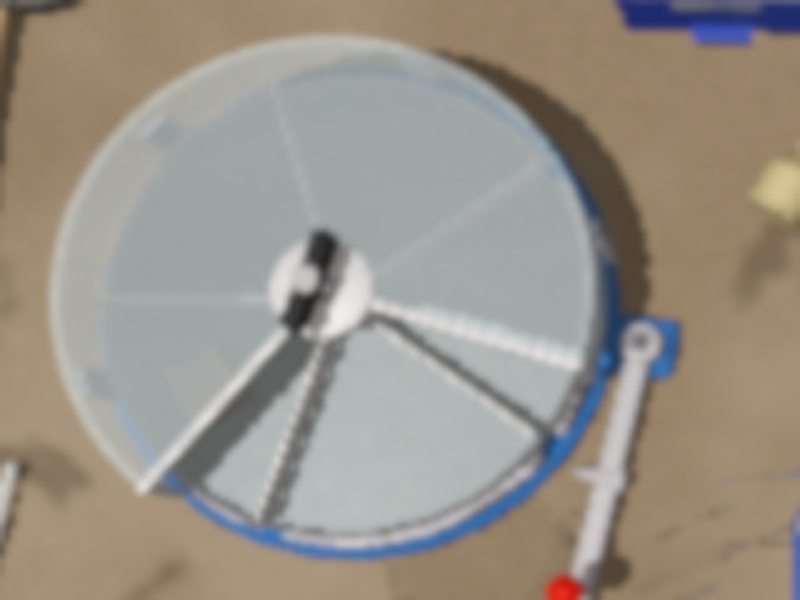

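The deck is aligned (handle at 162.7° against 162.1° expected), the bays hold only the V-block at (200,370), and the knob is at (0.389,0.1595). I go over the knob.

apply_moves([
  [0.5, -2, -5, 2, 0, 0, 0],
  [0.5, -4, -10, 4, 0, 0, 0],
  [0.5, -6, -15, 7, 0, 0, 0],
  [0.5, -8, -20.5, 10, 0, 0, 0],
  [0.5, -10, -26, 12, 0, 0, 0],
  [0.5, -10, -26, 12, 0, 0, 0],
  [0.5, -10, -26, 17, 0, 0, 0],
  [0.5, -10, -26, 17, 0, 0, 0],
])

```text
time_s: 53.8
position: [0.3875, 0.1587, 0.0758]
tcp_rot: [-3.138, 0.011, -0.265]
contact_force: [0.5, -0.5, 0.7]
width: 0.0432
```

```bash
python3 - <<'E'
from can import *
c=snap('side','ag');R=down(np.radians(-105));p,_=cur();print(p)
print(go([.39,.1595,.029],R))
i=cv2.resize(c['img'][200:275,220:320,::-1],(800,600),interpolation=cv2.INTER_CUBIC);i=(255*(i/255.)**.6).astype(np.uint8);cv2.imwrite('pics/ag_s.png',i)
E
```

```text
[0.38939954 0.15900845 0.07821046]
(array([ 0.08, -0.03,  4.92]), array([-0.006,  0.007, -0.003]))
```

View pics/ag_s.png

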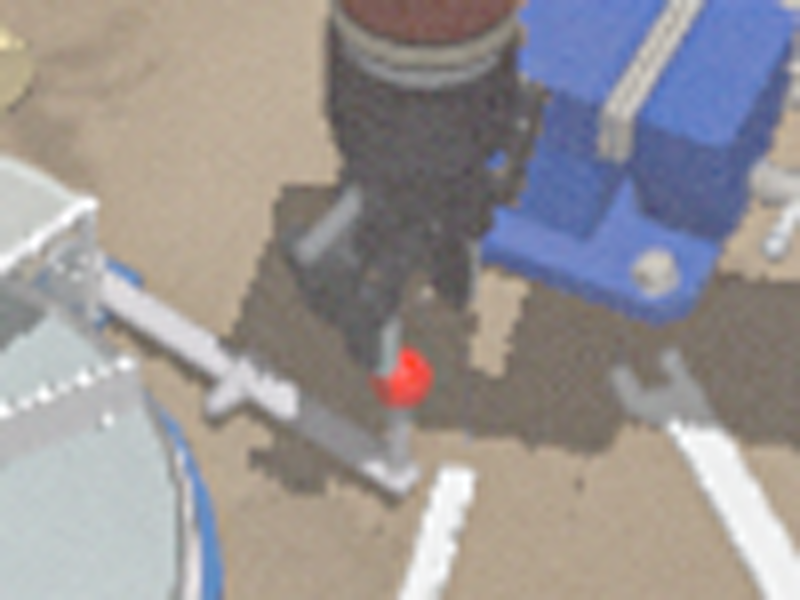

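apply_moves([
  [0.5, 0, 0, 2.5, 0, 0, 0],
  [0.5, 0, 0, 4.9, 0, 0, 0],
  [0.4, 0, 0, 4.9, 0, 0, 0],
  [0.4, 0, 0, 4.9, 0, 0, 0],
])

```text
time_s: 54.35
position: [0.392, 0.1605, 0.0322]
tcp_rot: [-3.133, 0.002, -0.264]
contact_force: [-0.5, -0.5, 0.3]
width: 0.0341
```

```bash
python3 - <<'E'
from can import *
s=sensors.sense();print(s['position'],s['contact_force'])
piv=np.array([.5745,.1288]);k=np.array([.414,.223])
for a in(.3,.24,.18,.12,.06,0,-.03):
    q=piv+Ro.from_euler('z',a).as_matrix()[:2,:2]@(k-piv);print(a,go([*q,.029])[0])
E
```

```text
[0.39196073 0.16046783 0.03218462] [-0.45957928 -0.47697638  0.32301708]
0.3 [-0.15 -1.08  0.33]
0.24 [-0.16 -2.2   0.34]
0.18 [-0.09 -3.32  0.35]
0.12 [ 0.04 -4.42  0.36]
0.06 [ 0.23 -5.52  0.37]
0 [ 0.49 -6.61  0.38]
-0.03 [ 0.65 -7.15  0.38]
```

apply_moves([
  [0.4, -0.1, -1.1, 0, 0, 0, 0],
  [0.4, -0.1, -2.2, 0, 0, 0, 0],
  [0.4, -0.1, -3.3, 0, 0, 0, 0],
  [0.4, 0, -4.4, 0, 0, 0, 0],
  [0.4, 0.2, -5.5, 0, 0, 0, 0],
  [0.4, 0.4, -6.6, 0, 0, 0, 0],
  [0.4, 0.6, -7.1, 0, 0, 0, 0],
  [0.4, 0.6, -7.1, 0, 0, 0, 0],
])

```text
time_s: 55.35
position: [0.4147, 0.2279, 0.0304]
tcp_rot: [-3.134, 0.005, -0.263]
contact_force: [0.1, -0.2, 0.4]
width: 0.0342
```

```bash
python3 - <<'E'
from can import *
s=sensors.sense();print(s['position'],s['contact_force'])
c=snap('side','ah')
i=cv2.resize(c['img'][200:275,200:300,::-1],(800,600),interpolation=cv2.INTER_CUBIC);i=(255*(i/255.)**.6).astype(np.uint8);cv2.imwrite('pics/ah_s.png',i)
E
```

```text
[0.41473802 0.2279337  0.03038117] [ 0.09640467 -0.1534186   0.38176042]
```

View pics/ah_s.png

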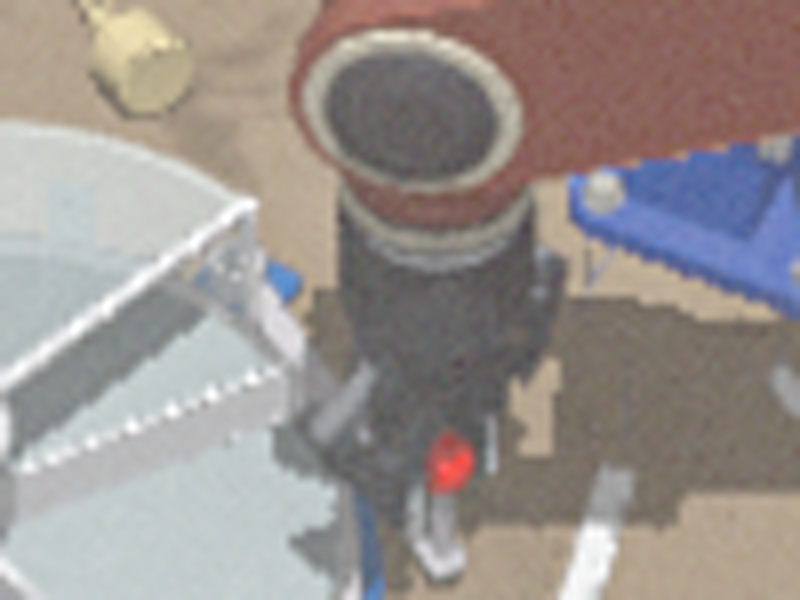

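Near home. I push until it meets its stop.

apply_moves([
  [0.4, 0.1, -0.2, 0, 0, 0, 0],
  [0.4, 0.2, -0.4, 0, 0, 0, 0],
  [0.4, 0.2, -0.4, 0, 0, 0, 0],
])

```text
time_s: 55.78
position: [0.4155, 0.2288, 0.0298]
tcp_rot: [-3.14, 0.008, -0.263]
contact_force: [-6.8, -7.3, 5.1]
width: 0.0341
```

apply_moves([
  [0.4, 0.1, -0.2, 0, 0, 0, 0],
  [0.4, 0.1, -0.2, 0, 0, 0, 0],
])

```text
time_s: 56.02
position: [0.4157, 0.2288, 0.0295]
tcp_rot: [3.138, 0.01, -0.263]
contact_force: [-9.5, -13.4, 9.3]
width: 0.034
```

Firm stop (about 16 N). I relax, lift off, retreat and verify.

apply_moves([
  [0.6, -0.2, 0.6, 0, 0, 0, 0],
  [0.6, -0.2, 0.6, 0, 0, 0, 0],
  [0.6, -0.2, 0.6, -4, 0, 0, 0],
  [0.6, -0.2, 0.6, -9, 0, 0, 0],
  [0.6, -0.2, 0.6, -15, 0, 0, 0],
  [0.6, 0, 5, -20, 0, 0, 0],
  [0.6, 2, 10, -24, 0, 0, 0],
  [0.6, 4, 16, -26, 0, 0, 0],
  [0.6, 4, 16, -26, 0, 0, 0],
])

```text
time_s: 57.15
position: [0.4177, 0.0632, 0.2916]
tcp_rot: [-3.133, -0.0, -0.268]
contact_force: [-0.5, -0.4, -0.7]
width: 0.0512
```

```bash
python3 mag.py ai; python3 tray.py ai; python3 - <<'E'
from can import *
for n in('top','side'):
    c=load(n,'ai');hsv=cv2.cvtColor(c['img'],cv2.COLOR_RGB2HSV);P=cloud(c)
    m=((hsv[...,0]<6)|(hsv[...,0]>174))&(hsv[...,1]>170)&(hsv[...,2]>120)&(np.hypot(P[...,0]-.4,P[...,1]-.2)<.08)
    v,u=np.nonzero(m)
    if len(u):
        q=plane(c,u.mean(),v.mean(),.086);d=q[:2]-[.5745,.1288];print(n,'knob',len(u),q,'lever',np.arctan2(d[1],d[0])-np.radians(149.6), 'px',u.mean(),v.mean())
E
```

```text
tcp [0.4177 0.0632 0.2916] [-3.133 -0.    -0.268]
top handle [0.59215961 0.32611528] 163.60830035853397 112
side handle [0.59122638 0.32933521] 163.38279282196427 103
tcp [0.417  0.0649 0.2896] [-3.133e+00  3.000e-03 -2.660e-01] 0.05129933922151141 [-0.2  1.  -0.1] 57.25
side knob 41 [0.41354477 0.22120131 0.086     ] lever 0.009436887541601546 px 254.85365853658536 257.1463414634146
```

View pics/ai_side_mag.png

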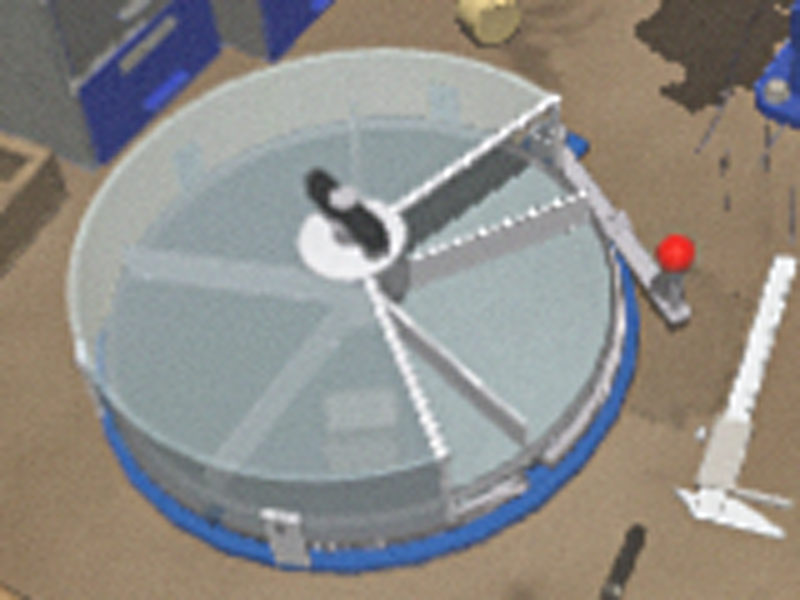

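View pics/ai_side_tray.png

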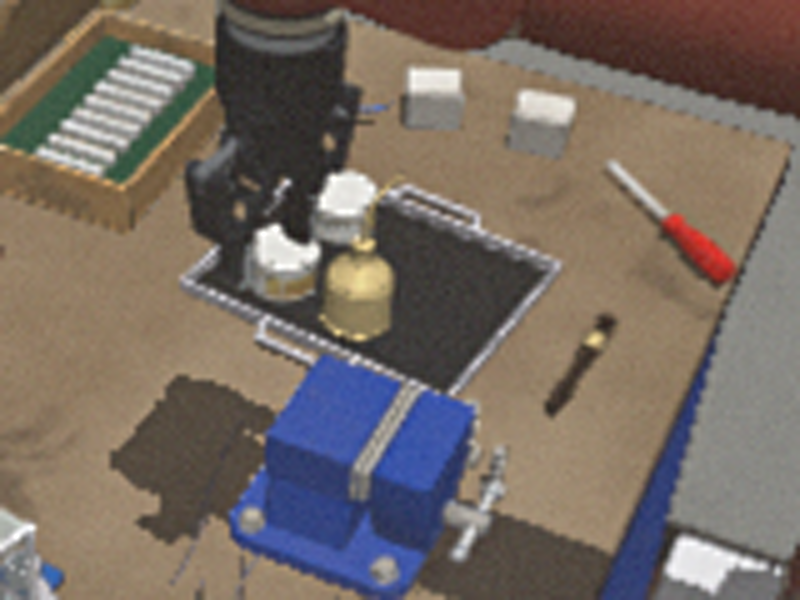

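View pics/ai_top.png

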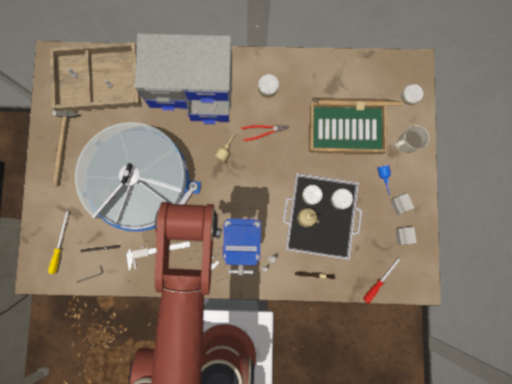

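The lever is home: the knob pixel (254.9,257.1) is identical to the start. The can has been knocked about 4 cm sideways to side (358,295), still standing. I check its position within the tray, and the tool positions.

```bash
python3 - <<'E'
from can import *
sn={n:snap(n,'aj') for n in('top','side')}
ctr=np.array([.4815,-.331]);ex=np.array([.9925,-.122]);ey=np.array([.122,.9925])
for n,c in sn.items():
    P=cloud(c);X,Y,Z=P[...,0],P[...,1],P[...,2];hsv=cv2.cvtColor(c['img'],cv2.COLOR_RGB2HSV)
    L=np.stack([(P[...,:2]-ctr)@ex,(P[...,:2]-ctr)@ey],-1)
    m=(hsv[...,0]>15)&(hsv[...,0]<32)&(hsv[...,1]>70)&(Z>.01)&(abs(L[...,0])<.14)&(abs(L[...,1])<.12)&(L[...,0]<.03)
    q=P[m];l=L[m];print(n,'can',len(q),'zmax',q[:,2].max())
    for lo,hi in((.01,.03),(.03,.05),(.05,.065),(.065,.085),(.09,.17)):
        k=(q[:,2]>lo)&(q[:,2]<hi)
        if k.sum()>2: print('  z',lo,hi,k.sum(),'local mid',((l[k].min(0)+l[k].max(0))/2).round(4),'ext',np.ptp(l[k],axis=0).round(4))
a=load('top','a')['img'].astype(int);b=sn['top']['img'].astype(int)
for nm,(x0,y0,x1,y1) in{'pliers':(235,115,295,145),'brush':(285,262,345,285)}.items():
    print(nm,abs(a-b)[y0:y1,x0:x1].mean())
i=cv2.cvtColor(sn['top']['img'],cv2.COLOR_RGB2BGR)[160:270,275:375];cv2.imwrite('pics/aj_c.png',cv2.resize(i,(545,600),interpolation=cv2.INTER_CUBIC))
E
```

```text
top can 267 zmax 0.1526972691864712
  z 0.01 0.03 18 local mid [-0.0125  0.0649] ext [0.0649 0.0406]
  z 0.03 0.05 25 local mid [-0.015   0.0582] ext [0.0564 0.055 ]
  z 0.05 0.065 147 local mid [-0.0159  0.057 ] ext [0.0563 0.0543]
  z 0.065 0.085 41 local mid [-0.0135  0.0564] ext [0.0353 0.0334]
  z 0.09 0.17 27 local mid [-0.0216  0.0505] ext [0.0271 0.0294]
side can 227 zmax 0.1543919217857469
  z 0.01 0.03 47 local mid [-0.0204  0.0688] ext [0.0569 0.0366]
  z 0.03 0.05 54 local mid [-0.0174  0.0672] ext [0.0592 0.0421]
  z 0.05 0.065 69 local mid [-0.0191  0.0631] ext [0.0553 0.0526]
  z 0.065 0.085 29 local mid [-0.0196  0.0623] ext [0.0291 0.0315]
  z 0.09 0.17 20 local mid [-0.0257  0.0505] ext [0.0221 0.0299]
pliers 1.5774074074074074
brush 1.5620772946859904
```

View pics/aj_c.png

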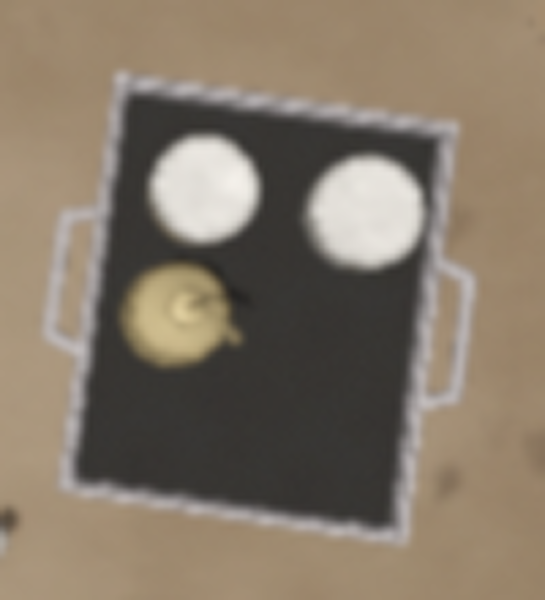

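The can stands at about tray-local (-0.017, 0.060). It is clear of the rim, and its top at 0.153 matches floor plus 151 mm upright. The pliers and brush are unchanged, and the gripper is clear of everything. I hand the job in.

```bash
python3 -c "
from rig import close_job
print(close_job())"
```

```text
the job is handed in; nothing more can be done
None
```

The job is handed in at about 57 s of the 210 s allowed. Both tins that were in the magazine (grease and paste; there was no pin tin) and the larger cream oil can stand upright on the tray floor, and the lever is home.

**What I did:** I swung the lever out to its stop and turned the deck 72° twice by the bar handle, lifting one tin into the tray after each turn. I then gripped the lying can with the tool tilted, rolled it upright and set it beside them, and last pushed the lever home.

**Last checks:**
- **Lever:** the knob is back at the same pixel in the side view as at the start, about 0.01 rad from home. It was hidden in the last top view.
- **V-block:** still standing in its bay.
- **Pliers and brush:** their areas of the top picture look the same as at the start.
- **Tins and can:** inside the rim. The can's top is at z 0.153, which fits floor height plus its 151 mm length upright.

**What disagreed or failed on the way:**
- **Fingertip height:** the real fingertips stood about 39 mm short of the reported TCP along the tool axis. The first lever swing passed over the knob for that reason. I measured the offset with the cameras, also with the tool tilted, and corrected every later move for it.
- **Can moved after placing:** it shifted about 4–6 cm sideways in the tray while the arm was at the lever. It stayed upright, about 14 mm clear of the rim, so I left it there.

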